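Raise the staining hood's sash to its working-height mark

TASK

Get the staining hood ready for use: with your fingertips, push its sliding window gently up from beneath the middle of the lip along its bottom edge (off to one side it would rack) until the rounded nose of the lip is level with the tip of the black pointer on the left column, without pushing it past the pointer. Then take the hand away so that the window stays there by itself. Do not pinch or grip the lip, and leave the glassware and everything else where it stands.

Things in the scene. Friction and masses are not known exactly. Their poses are not given: they have to be found in the camera images.
- hood: staining hood, 600 wide, 300 deep, 610 high, clear walls on a white pan 22 thick, fixed. Origin on the bench, mid-width, in the sash plane; x points into the hood, y left, z up. Grey counterweight columns 50 wide stand at either side of the sash (centres y = +-275, front faces 10 before the sash plane). A steel sill reaches 45 before the sash plane, 30 high
- sash (a joint): height of the hood's sliding sash in m: 0 right down, 0.22 at its top stop; it moves straight up. It is counterweighted: it stays where it is left, and takes 2 to 5 N to push up (and as much down)
- lip (a point): middle of the lip's rounded nose, on the nose's axis; axes as the hood's. The lip is a level aluminium ledge on the sash's bottom edge, 470 long (y), standing out 54 towards the robot; its nose is a round bar, 12 diameter, axis 48 before the sash plane; the ledge's flat underside is 3 above the nose's lowest line. Nothing is in front of the sash above the lip. Nose starts 100 to 147 above the bench
- mark (a point): tip of the black cone pointer of the height marker, a black clamp (58 wide, 30 high, steel thumbscrew in front) fixed on the left column. The cone, 13 thick at its root, 20 long, lies level and points right; its tip is 8 beyond the left end of the lip, in line with the nose's path. The nose's axis belongs at the tip's height, 185 to 275 above the bench
- stain_tray: white plastic gel-staining tray, 170 x 220 x 40 high, open on top, standing on the hood's floor behind the sash; bystander; origin at the centre of its underside
- stock_jar: white round jar with a lid, 70 diameter, 110 high, on the hood's floor behind the sash; bystander; origin at the centre of its underside
- reagent_bottle: amber bottle with a black cap, 72 diameter, 170 high, on the bench in front of the hood's left half; bystander; origin at the centre of its underside
- beaker: clear glass beaker, 70 across the rim, 90 high, on the bench in front of the hood's right half; bystander; origin at the centre of its underside
- tip_box: grey and pale box of pipette tips, 85 x 125 x 70 high, on the bench left of the middle of the lip; bystander; origin at the centre of its underside
- tube_rack: low white tube rack, 75 x 165 x 43 high, on the bench in front and to the right; bystander; origin at the centre of its underside
- gel_comb: white plastic gel comb lying flat, 110 long along its y, 44 wide along its x, 10 high, on the bench right of the middle of the lip; bystander; origin near its centre on the underside

How it is judged:
By the outcome, as a careful person would: the job done as asked, in the order asked, and still so for the second after the job is handed in, with the robot touching nothing.
It also fails if it takes over 35 s, if anything falls off the work surface, if the arm or the gripper's body presses on something with over 40 N, if the wrist force passes 120 N, or if a joint passes its speed limit or range.

ROBOT

A 6-joint arm with a two-finger parallel gripper is mounted at the origin on the work surface. World frame = base frame: x ahead of the robot, y to its left, z up, the work surface at z = 0. Lengths are in m, angles in degrees, forces in N, time in s.
With the tool pointing down it reaches from about 0.4 to 0.825 m from the base axis. Payload 7 kg.
Tool frame: the origin (TCP) lies midway between the tips of the shut fingers; the grasp point (between the pads) lies 19 mm behind it (grip_depth is the distance from the TCP to the grasp point, in m); z points along the fingers, y is the direction in which the jaws open and shut (so a half turn about z gives the same grasp; the last joint's range is limited). The gripper opens to 88 mm and grips with 3 to 60 N. Pads are 19 mm wide; open, the fingers measure 130 mm over their backs; the gripper's body (78 mm by 193 mm) begins 47 mm behind the grasp point.
Start: joints at [-49.67, 20.546, 0.682, 0, -70.136, -16.507], TCP at [0.273, -0.617, 0.227] pointing down, gripper open.
Joint ranges: [-176.03, 176.03], [-82.01, 121.73], [-58.28, 71.71], [-173.87, 95.51], [-174.79, -0.11], [-173.66, 173.66]. Speed limits (degrees/s): [136.94, 136.94, 172.46, 180, 180, 180].

INTERFACE

Orientations are given as [roll, pitch, yaw] about the fixed x, y, z axes, in that order (R = Rz(yaw) Ry(pitch) Rx(roll)).
In Python, from plant import * gives the robot as it stands.
- The arm moves only by the shell command python3 -m inch 'ROWS'. ROWS is JSON, a list of rows, each an object of numbers: "ax", "ay", "az": the turn, a rotation vector about the tool's x, y, z in degrees; "dx", "dy", "dz": the shift along the tool's x, y, z in mm; "fingers": the finger opening in mm, from 0 to 87.6. In form: [{"ax": .., "ay": .., "az": .., "dx": .., "dy": .., "dz": .., "fingers": ..}, ...]. A call has 1 to 8 rows; each row is the pose to reach, as a shift and turn from the pose commanded when the call began, along the tool's axes at that moment; what a row does not reach only later rows make up. A row lasts 1/8 s, in which the tool goes at most 62.5 mm and 10.7 degrees, less where a joint would pass 70% of its speed; a pose out of reach is approached as far as the arm can. A call with a gripper value outside its range is refused whole. The fingers move at their own pace and stop on an object; the grip force is fixed at half the most. Time passes only in rows, so rows that repeat a pose let the fingers close. It gives the time, the measured TCP pose, the force and the opening at its end, in the units of the state.
- get_obs(): the state, without advancing time (a new reading comes with each control period).
- snapshot(name): name is "side" or "top"; returns a dict with "image" (384x512x3 uint8, red, green, blue), "fx", "fy", "cx", "cy" (pixels), "rvec" (rotation vector, rad) and "tvec" (3), from world to camera coordinates, as OpenCV has them. Camera axes: x right, y down, z forward; pixel columns grow to the right and rows downward; lengths in m; the calibration is good to about 2 mm. A picture is of the moment at which its call begins. There is no depth.
- close_job(): hands the job in, once; it reports no verdict.
Trained networks look in the newest picture that a camera, given by its name, has taken for a name from the list of things; names that differ only in an ending like _2 or _b are one class to them, and where a whole thing is asked for, a point or a joint stands for the part that bears it (a point fixed in the world has none). Each returns a list of dicts, best first, with "score" (0 to 1); they miss things now and then, are a little off and sometimes report something else, mostly with a low value. They report only what shows in the picture. A call takes as long as a camera call.
- search_frame(target, camera): "bbox" ([centre column, centre row, width, height] in pixels, round what is visible of it).
- trace(target, camera): "mask" (384x512 bool, what is visible of it) and "bbox" ([centre column, centre row, width, height] in pixels, round what is visible of it).
- landmark_of(target, camera): "position" ([column, row] in pixels: a listed point, or the origin of a listed thing).
The state is a dict: "clock": time; "joint_pos": joint angles; "qvel": joint speeds; "tau": joint torques, N m; "tool_pos": TCP position; "orientation": TCP orientation; "force": force on the tool from outside, world axes, zero at the start; "moment": the same for the moment, N m; "opening": finger opening in m.
Only numpy, scipy, OpenCV 4.12 (cv2) and the standard library are available. Lean on these libraries where they do the work, as an engineer would, in place of code of your own. Each camera call takes 0.05 s, during which the arm holds its last target.

## Working session

There is one attempt and no reset: what is moved stays moved. The work goes in short steps, Python scripts to look and compute and a shell command to move; the robot and the scene stay as the last step left them, time stands still between calls to the robot, and variables do not carry over. Pictures are saved under pics/ and viewed, and the job is handed in when it is done.

```bash
mkdir -p pics; ls
cat > h.py <<'E'
from plant import *
import numpy as np, cv2
def snap(n,f=None):
    s=snapshot(n)
    if f: cv2.imwrite('pics/'+f,s['image'][:,:,::-1])
    return s
def PM(s):
    R=cv2.Rodrigues(np.array(s['rvec'],float))[0];K=np.array([[s['fx'],0,s['cx']],[0,s['fy'],s['cy']],[0,0,1]])
    return K@np.c_[R,np.array(s['tvec'],float).reshape(3)]
def tri(sa,pa,sb,pb):
    X=cv2.triangulatePoints(PM(sa),PM(sb),np.array(pa,float).reshape(2,1),np.array(pb,float).reshape(2,1)).ravel();return X[:3]/X[3]
def proj(s,X):
    p=PM(s)@np.r_[X,1];return p[:2]/p[2]
def ray(s,p,ax,val):
    P=PM(s);M=P[:,:3];c=-np.linalg.solve(M,P[:,3]);d=np.linalg.solve(M,[p[0],p[1],1]);return c+d*(val-c[ax])/d[ax]
E
python3 - <<'E'
from h import *
a=snap('side','s0.png');b=snap('top','t0.png')
for s in(a,b):
    P=PM(s);print(-np.linalg.solve(P[:,:3],P[:,3]))
for t in ['hood','lip','mark','stain_tray','reagent_bottle','beaker','tip_box','tube_rack','gel_comb']:
    r=[]
    for n in('side','top'):
        l=landmark_of(t,n);r.append([(np.round(x['position'],1).tolist(),round(x['score'],2)) for x in l[:2]])
    print(t,r)
    if r[0] and r[1]: print(tri(a,r[0][0][0],b,r[1][0][0]).round(4))
print(get_obs())
E
```

```text
pics
[0.12848153 0.76314339 0.89000392]
[0.389217   0.04234757 1.48494839]
hood [[([222.1, 227.0], 0.82)], [([250.0, 161.9], 0.81)]]
[ 0.6538  0.034  -0.0085]
lip [[([235.0, 201.5], 0.76), ([343.9, 230.8], 0.59)], [([248.4, 170.9], 0.89), ([300.8, 212.1], 0.39)]]
[0.6043 0.04   0.1169]
mark [[([160.6, 219.9], 0.66)], [([152.9, 157.0], 0.76)]]
[0.6217 0.2969 0.2538]
stain_tray [[], [([218.7, 113.8], 0.78)]]
reagent_bottle [[([190.7, 311.4], 0.69)], []]
beaker [[([303.4, 208.4], 0.64)], [([299.7, 211.8], 0.59)]]
[ 0.4808 -0.1236  0.0253]
tip_box [[([225.1, 280.6], 0.91)], [([199.8, 201.3], 0.59)]]
[0.5275 0.1992 0.0113]
tube_rack [[([343.0, 229.8], 0.69), ([285.1, 231.6], 0.45)], [([304.5, 253.4], 0.84)]]
[ 0.3529 -0.1376 -0.0073]
gel_comb [[([283.3, 232.0], 0.9)], [([274.0, 209.2], 0.8)]]
[ 0.4965 -0.0423 -0.0104]
{'clock': 1.0, 'joint_pos': array([-4.96710108e+01,  2.05464232e+01,  6.82219681e-01, -3.70047006e-03,
       -7.01346904e+01, -1.65105299e+01]), 'qvel': array([-0.02894787, -0.11166937,  0.05010835,  0.09000443, -0.02243776,
        0.0211837 ]), 'tau': array([-9.42882034e-04, -5.82389474e+01,  2.93309534e+01,  7.00272694e+00,
        1.25856127e-02,  9.22080545e-06]), 'tool_pos': array([ 0.27262693, -0.61747033,  0.22655087]), 'orientation': array([-1.79999929e+02,  3.65113473e-03, -1.56182798e+02]), 'force': array([-0.19251102,  0.66769947, -1.05489188]), 'moment': array([ 0.0083893 , -0.00371539, -0.01960502]), 'opening': 0.08776713620869357}
```

View pics/s0.png

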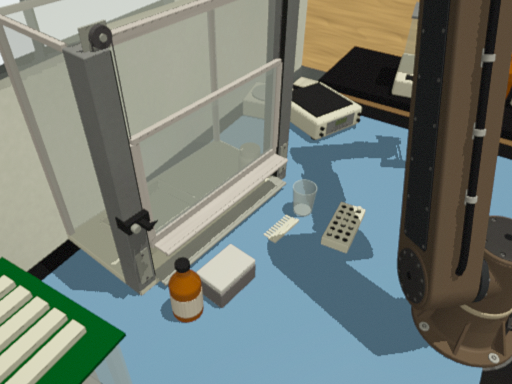

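View pics/t0.png

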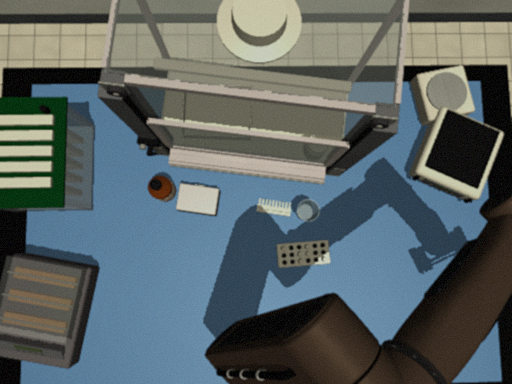

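The side view shows the lip running from (163,243) to (287,160), with the marker clamp at (135,220) and its tip near (157,226). In the top view the lip runs from (170,160) to (325,175) and the hood is yawed slightly. The gap between the tip box and the comb is in front of the middle. Next I'll zoom in for exact points.

Run:
```python
from h import *
a=cv2.imread('pics/s0.png');b=cv2.imread('pics/t0.png')
c=cv2.resize(a[195:265,110:200],None,fx=8,fy=8,interpolation=cv2.INTER_CUBIC);cv2.imwrite('pics/s0m.png',c)
c=cv2.resize(a[140:200,240:310],None,fx=8,fy=8,interpolation=cv2.INTER_CUBIC);cv2.imwrite('pics/s0r.png',c)
c=cv2.resize(b[120:220,130:340],None,fx=3.8,fy=3.8,interpolation=cv2.INTER_CUBIC);cv2.imwrite('pics/t0m.png',c)
for n in('side','top'):
  for t in('lip','mark','hood'):
    r=trace(t,n)
    for q in r[:2]:
        print(n,t,q['score'],q['bbox'])
```

```text
side lip 0.82 [207.6, 156.7, 160.2, 199.0]
side lip 0.5 [137.8, 223.3, 40.3, 26.5]
side mark 0.97 [137.1, 222.3, 43.4, 26.0]
side hood 0.97 [150.2, 146.3, 300.5, 292.6]
top lip 0.97 [247.4, 149.9, 201.0, 62.8]
top mark 0.79 [146.8, 144.8, 27.7, 20.1]
top mark 0.45 [251.4, 91.5, 311.7, 180.9]
top hood 0.71 [251.7, 90.7, 309.4, 181.3]
```

View pics/s0m.png

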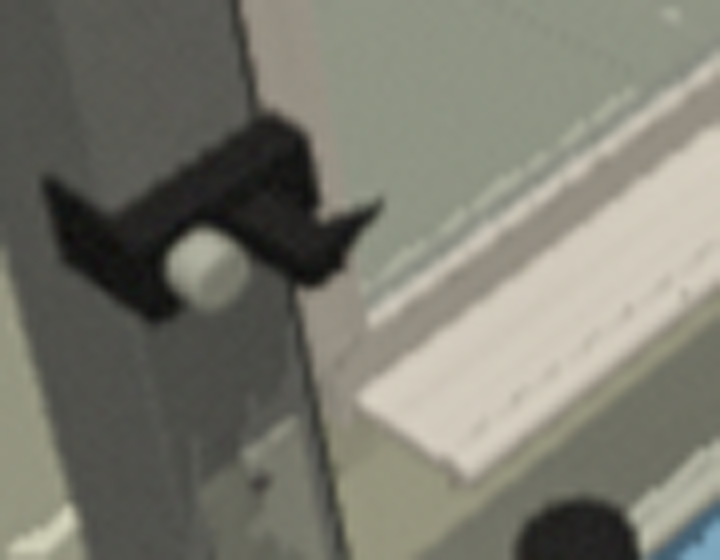

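View pics/s0r.png

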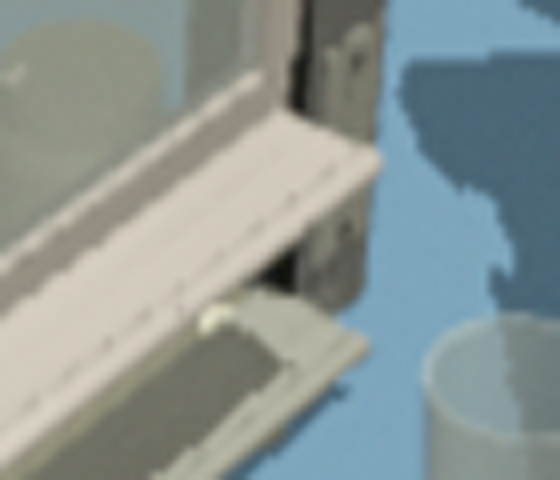

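View pics/t0m.png

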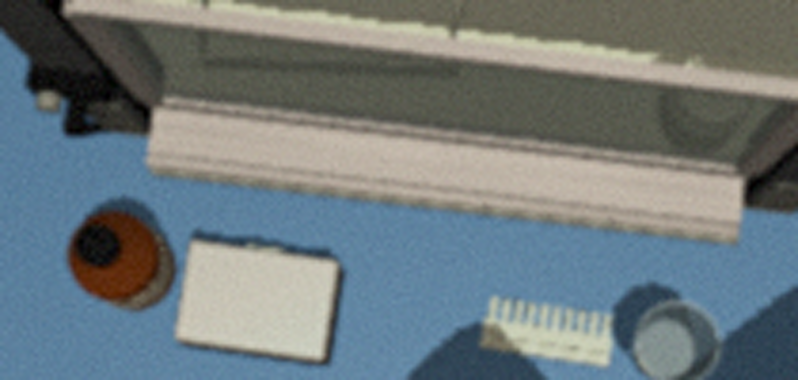

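```bash
cat > fit.py <<'E'
from h import *
from scipy.optimize import least_squares
def fit(a,b,obs):
    def W(p,X):
        c,s=np.cos(p[2]),np.sin(p[2]);return np.array([p[0]+c*X[0]-s*X[1],p[1]+s*X[0]+c*X[1],X[2]])
    def res(p):
        r=[]
        for cam,X,zi,px in obs:
            Y=np.array(X,float)
            if zi: Y[2]+=p[zi]
            r+=list(proj(a if cam=='s' else b,W(p,Y))-px)
        return r
    s=least_squares(res,[.65,.03,-.1,.12,.23],loss='soft_l1');return s.x,np.array(res(s.x)).reshape(-1,2).round(1),W
E
python3 - <<'E'
from fit import *
a=snapshot('side');b=snapshot('top')
obs=[('s',[-.048,.243,0],4,[157.2,219.9]),
('s',[-.0531,.235,-.0032],3,[168.4,254.5]),('s',[-.0531,-.235,-.0032],3,[287.0,159.5]),
('t',[-.0539,.235,-.001],3,[168.5,165.0]),('t',[-.0539,-.235,-.001],3,[323.8,183.]),('s',[-.048,0,0],3,[235,201.5]),('t',[-.048,0,0],3,[248.4,170.9])]
x,r,W=fit(a,b,obs);print(x,np.degrees(x[2]));print(r)
for y in(0,): print('lip',W(x,[-.048,y,x[3]]),'mark',W(x,[-.048,.243,x[4]]),proj(b,W(x,[-.048,.243,x[4]])))
for s,n in((a,'s'),(b,'t')):
  im=s['image'][:,:,::-1].copy();im=np.clip(im.astype(float)*1.5,0,255).astype(np.uint8)
  im=cv2.resize(im,None,fx=4,fy=4,interpolation=cv2.INTER_CUBIC)
  for X in [[-.045,.3,.03],[-.045,-.3,.03],[-.045,.25,.03],[-.048,.235,x[3]],[-.048,-.235,x[3]],[-.048,0,x[3]],[-.048,.243,x[4]],[-.01,.25,.61],[-.01,.3,.61],[-.01,.3,.022],[-.01,-.25,.61],[-.01,-.3,.61]]:
    u=(proj(s,W(x,X))+.5)*4
    cv2.drawMarker(im,tuple(int(v) for v in u),(0,0,255),0,12,1)
  if n=='s': cv2.imwrite('pics/o_s.png',im[560:1160,240:1240]) ; cv2.imwrite('pics/o_s.png',im[500:1100,440:1240])
  else: cv2.imwrite('pics/o_t.png',im[250:850,400:1200]);cv2.imwrite('pics/o_t2.png',im[250:850,1000:1700])
E
```

```text
[ 0.65030432  0.03895469 -0.13402326  0.12640683  0.23739406] -7.678967005012759
[[ 1.  -0.1]
 [ 0.2  0.5]
 [ 0.9  0.9]
 [-0.1 -1.3]
 [ 0.3 -0.5]
 [-0.9 -1.4]
 [-1.7  0.2]]
lip [0.60273477 0.04536856 0.12640683] mark [0.63520501 0.28618942 0.23739406] [158.70274964 154.21436927]
```

View pics/o_s.png

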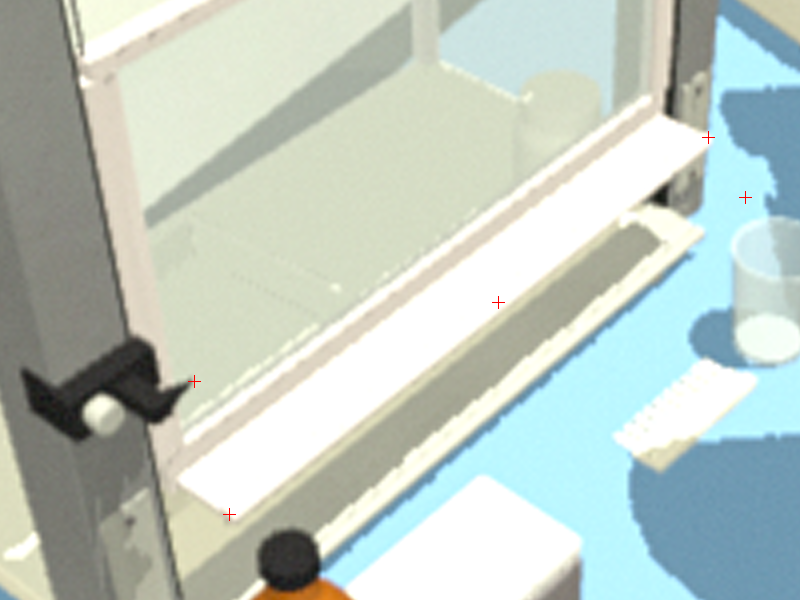

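View pics/o_t.png

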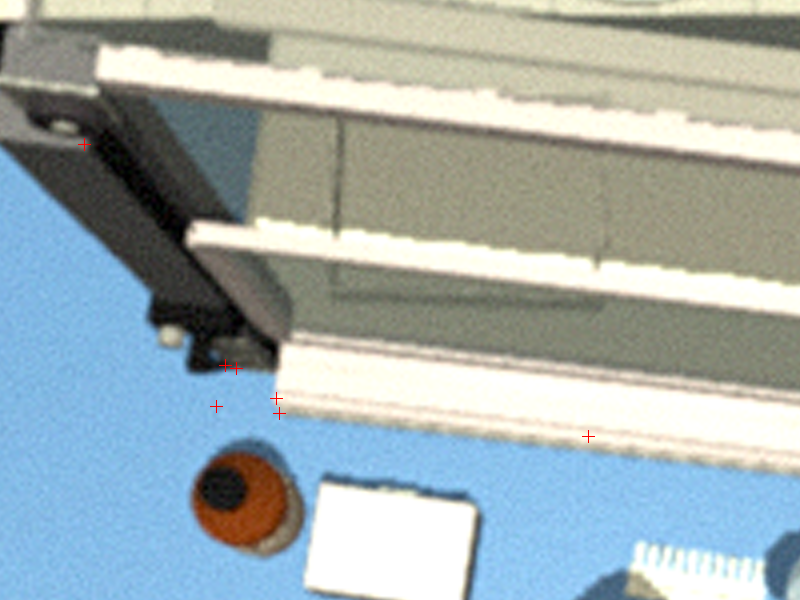

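```bash
cat >> h.py <<'E'
from scipy.spatial.transform import Rotation as Ro
def cur():
    o=get_obs();return np.array(o['tool_pos']),Ro.from_euler('xyz',o['orientation'],degrees=True),o
def cmd(p,R):
    p0,R0,o=cur();d=R0.inv().apply(np.array(p)-p0)*1000;a=(R0.inv()*R).as_rotvec(degrees=True)
    print('ax,ay,az',a.round(1),'dx,dy,dz',d.round(1))
E
python3 - <<'E'
from h import *
p,R,o=cur();print(o['clock'])
cmd([.5,0,.36],Ro.from_euler('z',49.7,degrees=True)*R)
im=cv2.imread('pics/t0.png');c=im[130:175,135:185];c=np.clip(c.astype(float)*2.2,0,255).astype(np.uint8)
cv2.imwrite('pics/t0mk.png',cv2.resize(c,None,fx=12,fy=12,interpolation=cv2.INTER_CUBIC))
E
```

```text
1.4
ax,ay,az [ -0.   -0.  -49.7] dx,dy,dz [-457.4  473.  -133.4]
```

View pics/t0mk.png

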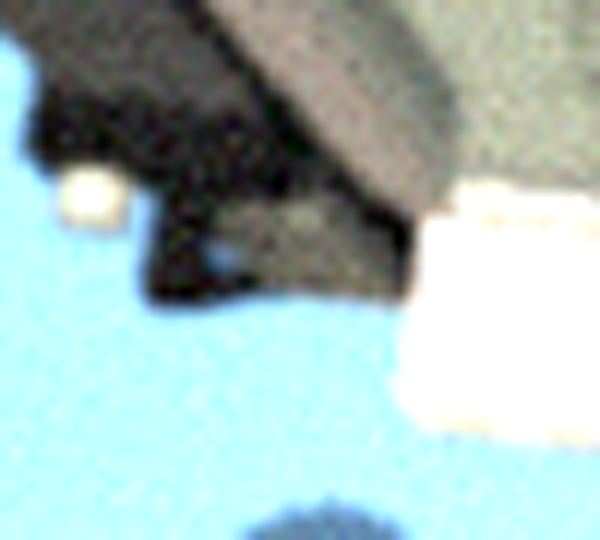

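The enlarged top view shows the black cone with its tip near pixel (157.1, 153.1). The hood fit predicted (158.7, 154.2), which is close. Next I move to a staging pose in front of the hood.

```bash
python3 -m inch '[{"dz":-60},{"dx":-457,"dy":473,"dz":-133,"az":-49.7},{"dx":-457,"dy":473,"dz":-133,"az":-49.7},{"dx":-457,"dy":473,"dz":-133,"az":-49.7},{"dx":-457,"dy":473,"dz":-133,"az":-49.7},{"dx":-457,"dy":473,"dz":-133,"az":-49.7},{"dx":-457,"dy":473,"dz":-133,"az":-49.7},{"dx":-457,"dy":473,"dz":-133,"az":-49.7}]'
python3 - <<'E'
from h import *
p,R,o=cur();print(o['clock'],o['joint_pos'].round(2),p.round(4),o['orientation'].round(1))
cmd([.5,0,.36],Ro.from_euler('xyz',[180,0,-106.5],degrees=True))
a=snapshot('side');b=snapshot('top');print(tri(a,[157.2,219.9],b,[157.1,153.1]))
E
```

```text
1.4 [-49.67  20.55   0.68   0.   -70.13 -16.51] [ 0.2726 -0.6175  0.2266] [-180.     0.  -156.2]
ax,ay,az [ -0.   -0.  -49.7] dx,dy,dz [-457.4  473.  -133.4]
[0.63676394 0.28946649 0.23936359]$[0]: bad value
```

```bash
python3 -m inch '[{"ax":0,"ay":0,"az":0,"dx":0,"dy":0,"dz":-60,"fingers":0},{"ax":0,"ay":0,"az":-49.7,"dx":-457,"dy":473,"dz":-133,"fingers":0},{"ax":0,"ay":0,"az":-49.7,"dx":-457,"dy":473,"dz":-133,"fingers":0},{"ax":0,"ay":0,"az":-49.7,"dx":-457,"dy":473,"dz":-133,"fingers":0},{"ax":0,"ay":0,"az":-49.7,"dx":-457,"dy":473,"dz":-133,"fingers":0},{"ax":0,"ay":0,"az":-49.7,"dx":-457,"dy":473,"dz":-133,"fingers":0},{"ax":0,"ay":0,"az":-49.7,"dx":-457,"dy":473,"dz":-133,"fingers":0},{"ax":0,"ay":0,"az":-49.7,"dx":-457,"dy":473,"dz":-133,"fingers":0}]'
python3 - <<'E'
from h import *
p,R,o=cur();print(o['clock'],o['joint_pos'].round(2),p.round(4),o['orientation'].round(1))
cmd([.5,0,.36],Ro.from_euler('xyz',[180,0,-106.5],degrees=True))
E
```

```text
clock: 2.5
tool_pos: [0.4229, -0.2075, 0.3355]
orientation: [-179.9, 0.0, -106.5]
force: [0.6, -0.4, 0.5]
opening: 0.0135
2.5 [ -2.1   -2.45 -13.18   0.   -79.2  -14.38] [ 0.4229 -0.2075  0.3355] [-179.9    0.  -106.5]
ax,ay,az [-0.1  0.   0. ] dx,dy,dz [-220.8  -15.1  -24.4]
```

```bash
python3 -m inch '[{"ax":0,"ay":0,"az":0,"dx":-221,"dy":-15,"dz":-24,"fingers":0},{"ax":0,"ay":0,"az":0,"dx":-221,"dy":-15,"dz":-24,"fingers":0},{"ax":0,"ay":0,"az":0,"dx":-221,"dy":-15,"dz":-24,"fingers":0},{"ax":0,"ay":0,"az":0,"dx":-221,"dy":-15,"dz":-24,"fingers":0}]'
python3 - <<'E'
from h import *
p,R,o=cur();print(o['clock'],o['joint_pos'].round(2),p.round(4),o['orientation'].round(1))
a=snap('side','s1.png')
E
```

```text
clock: 3.0
tool_pos: [0.5003, 0.001, 0.3593]
orientation: [-180.0, 0.0, -106.4]
force: [0.5, -1.0, -0.7]
opening: 0.0002
3.0 [ 22.65   0.24  -7.58  -0.   -82.13 -39.01] [0.5003 0.001  0.3593] [-180.     0.  -106.4]
```

View pics/s1.png

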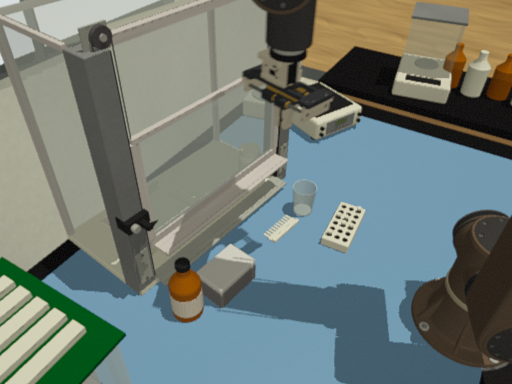

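Run:
```python
from h import *
p,R,o=cur()
az,e=np.radians(22.65),np.radians(-7.8)
f=np.array([np.cos(e)*np.cos(az),np.cos(e)*np.sin(az),np.sin(e)])
print((R.inv().apply(f)*-21).round(1))
```

```text
[13.1 16.2 -2.9]
```

```bash
python3 -m inch '[{"ax":13.1,"ay":16.2,"az":-2.9,"dx":0,"dy":0,"dz":0,"fingers":0},{"ax":13.1,"ay":16.2,"az":-2.9,"dx":0,"dy":0,"dz":0,"fingers":0},{"ax":13.1,"ay":16.2,"az":-2.9,"dx":0,"dy":0,"dz":0,"fingers":0}]'
python3 - <<'E'
from h import *
p,R,o=cur();print(o['clock'],o['joint_pos'].round(2).tolist(),p.round(4).tolist(),R.as_matrix().round(4).tolist())
E
```

```text
clock: 3.42
tool_pos: [0.4983, -0.0006, 0.3574]
orientation: [-167.0, -16.6, -105.1]
force: [0.4, -0.4, -0.2]
opening: 0.0005
3.425 [38.45, -3.42, -22.74, 20.85, -77.1, -57.5] [0.4983, -0.0006, 0.3574] [[-0.2498, -0.9575, 0.1446], [-0.925, 0.1917, -0.3281], [0.2865, -0.2157, -0.9335]]
```

```bash
cat > fk.py <<'E'
from h import *
from scipy.optimize import least_squares
D=[([-49.671,20.546,.682,0,-70.135,-16.51],[.27263,-.61747,.22655],None),
([-2.1,-2.45,-13.18,0,-79.2,-14.38],[.4229,-.2075,.3355],None),
([22.65,.24,-7.58,0,-82.13,-39.01],[.5003,.001,.3593],None),
([38.45,-3.42,-22.74,20.85,-77.1,-57.5],[.4983,-.0006,.3574],[[-0.2498,-0.9575,0.1446],[-0.925,0.1917,-0.3281],[0.2865,-0.2157,-0.9335]])]
def Rr(ax,d): return Ro.from_euler(ax,d,degrees=True).as_matrix()
# chain with per-segment params; joint frames aligned with world at q=0
def fk(q,P,full=False):
    a,h,L2,L3,o,d,d5,L=P
    R=Rr('z',q[0]);p=R@[a,-d,h]
    R=R@Rr('y',q[1]);pe=p+R@[0,0,L2]
    R=R@Rr('y',-q[2]);pw=pe+R@[L3,0,o]
    R=R@Rr('x',-q[3]);R=R@Rr('y',-q[4]);p=pw+R@[0,-d5,0]+R@[L,0,0]
    R=R@Rr('x',-q[5])@RT
    return (p,R,pe,pw) if full else (p,R)
RT=np.eye(3)
# tool constant from first pose: world R = Rstart
E
python3 - <<'E'
import fk;from fk import *
P0=[0,.0,.59,.47,0,.19,0,.25]
Rs=Ro.from_euler('xyz',[-180,0,-156.183],degrees=True).as_matrix()
fk.RT=np.eye(3);_,R=fk.fk(D[0][0],P0);RT=R.T@Rs;print(RT.round(3))
fk.RT=RT
p,R=fk.fk(D[3][0],P0);print(R.round(3));
def res(P): return np.concatenate([fk.fk(q,P)[0]-p for q,p,_ in D]+[[.001*x for x in (P[0],P[4],P[6])]])
s=least_squares(res,P0);print(s.x.round(4),(s.fun[:12]*1000).round(1))
E
```

```text
Traceback (most recent call last):
AttributeError: 'function' object has no attribute 'fk'
```

```bash
mv fk.py fkm.py
python3 - <<'E'
import fkm;from fkm import *
P0=[0,.0,.59,.47,0,.19,0,.25]
Rs=Ro.from_euler('xyz',[-180,0,-156.183],degrees=True).as_matrix()
_,R=fkm.fk(D[0][0],P0);RT=R.T@Rs;print(RT.round(3))
fkm.RT=RT
p,R=fkm.fk(D[3][0],P0);print(R.round(3));
def res(P): return np.concatenate([fkm.fk(q,P)[0]-p for q,p,_ in D]+[[.001*x for x in (P[0],P[4],P[6])]])
s=least_squares(res,P0);print(s.x.round(4),(s.fun[:12]*1000).round(1))
E
```

```text
[[-0. -0.  1.]
 [-1.  0. -0.]
 [-0. -1. -0.]]
[[-0.25  -0.957  0.145]
 [-0.925  0.192 -0.328]
 [ 0.286 -0.216 -0.933]]
[-2.000e-04  1.985e-01  6.017e-01  4.637e-01  1.000e-04  1.000e-04
  1.916e-01  3.778e-01] [-0.  -0.  -0.  -0.   0.1  0.   0.  -0.  -0.   0.   0.  -0. ]
```

```bash
cat >> fkm.py <<'E'
RT=np.array([[0,0,1],[-1,0,0],[0,-1,0.]])
P=[-2e-4,.1985,.6017,.4637,1e-4,1e-4,.1916,.3778]
LO=np.array([-176.03,-82.01,-58.28,-173.87,-174.79,-173.66]);HI=np.array([176.03,121.73,71.71,95.51,-.11,173.66])
def toolR(yaw,pitch,flip=0):
    # z forward at yaw, pitched down 'pitch'; y horizontal
    z=np.array([np.cos(np.radians(pitch))*np.cos(np.radians(yaw)),np.cos(np.radians(pitch))*np.sin(np.radians(yaw)),-np.sin(np.radians(pitch))])
    y=np.array([-np.sin(np.radians(yaw)),np.cos(np.radians(yaw)),0])*(-1 if flip else 1)
    return np.c_[np.cross(y,z),y,z]
def ik(p,R,q0):
    def res(q):
        a,b=fk(q,P);return np.r_[(a-p)*10,Ro.from_matrix(b.T@R).as_rotvec()]
    s=least_squares(res,np.clip(q0,LO+.01,HI-.01),bounds=(LO,HI),x_scale=50,max_nfev=60);return s.x,np.abs(s.fun).max()
E
cat > srch.py <<'E'
from fkm import *
rng=np.random.default_rng(0)
def sols(p,R,n=25):
    out=[]
    for _ in range(n):
        q,e=ik(p,R,rng.uniform(LO,HI))
        if e<1e-3 and not any(np.abs(q-x).max()<2 for x in out): out.append(q)
    return out
E
python3 - <<'E'
from srch import *
tip=np.array([.603,.045,.11])
for pitch in(0,15,30):
  for flip in(0,1):
    R=toolR(-7.7,pitch,flip);p=tip+R[:,2]*.012
    for q in sols(p,R,15):
        _,_,pe,pw=fk(q,P,True);o=fk(q,P)[0]-R[:,2]*P[7]
        print(pitch,flip,q.round(0),'elbow',pe.round(2),'wr',pw.round(2),'off',o.round(2))
E
python3 - <<'E'
from srch import *
p,R=fk(D[3][0],P);print(len(sols(p,R,15)))
tip=np.array([.603,.045,.11])
for yaw in (-60,-30,-8,20,50):
 for pitch in(0,20,40):
  best=min((ik(tip,toolR(yaw,pitch,f),rng.uniform(LO,HI))[::-1] for f in(0,1) for _ in range(8)),key=lambda t:t[0])
  print(yaw,pitch,round(best[0],4),best[1].round(0))
E
```

```text
1
-60 0 0.0 [ 48.  48. -51.  72. -87. -99.]
-60 20 0.0 [ 45.  35. -52.  74. -71.  93.]
-60 40 0.0 [ 41.  24. -50.  67. -55. 110.]
-30 0 0.326 [ -19.   85.  -58. -162. -155.  -73.]
-30 20 0.2901 [ -17.   14.  -58. -173.  -37.   79.]
-30 40 0.1611 [ 28.  16. -58.  91. -41. -57.]
-8 0 0.084 [ -26.   79.  -58. -146. -137.  -65.]
-8 20 0.1128 [ -28.   23.  -58. -151.  -56.  -97.]
-8 40 0.0 [ -18.   10.  -50. -159.  -21. -103.]
20 0 0.0 [ -40.   57.  -45. -120.  -96.  100.]
20 20 0.0 [ -35.   27.  -44. -118.  -60.   72.]
20 40 0.0 [ -4.   9. -30. -80. -18.   6.]
50 0 0.0 [ -36.   47.  -21.  -94.  -88. -112.]
50 20 0.0 [-29.  30. -22. -85. -68.  49.]
50 40 0.0 [-13.  18. -19. -66. -48.  18.]
```

Run:
```python
from srch import *
tip=np.array([.606,.045,.105])
for pitch in(10,20,25,30):
 for yaw in (-4,0,4,8,12,16):
  r=[]
  for f in(0,1):
   b=None
   for q0 in ([-35,27,-44,-118,-60,72 if f==0 else -100],[-26,23,-55,-151,-50,-97 if f else 80],[-18,10,-50,-159,-21,-103 if f else 77]):
    q,e=ik(tip,toolR(yaw,pitch,f),q0)
    if b is None or e<b[0]: b=(e,q)
   q,e=ik(tip+[-.03,0,.12],toolR(yaw,pitch,f),b[1])
   _,_,pe,pw=fk(b[1],P,True);o=fk(b[1],P)[0]-toolR(yaw,pitch)[:,2]*P[7]
   r.append((round(b[0],3),b[1].round(0).tolist(),round(e,3),'pw',pw.round(2).tolist(),o.round(2).tolist()))
  print(pitch,yaw,r[0],r[1][:2])
```

```text
10 -4 (np.float64(0.149), [-34.0, 64.0, -58.0, -138.0, -109.0, 110.0], np.float64(0.086), 'pw', [0.24, -0.17, 0.07], [0.24, 0.07, 0.17]) (np.float64(0.149), [-34.0, 64.0, -58.0, -138.0, -109.0, -70.0])
10 0 (np.float64(0.103), [-36.0, 58.0, -58.0, -138.0, -102.0, 107.0], np.float64(0.051), 'pw', [0.25, -0.18, 0.1], [0.24, 0.04, 0.17]) (np.float64(0.103), [-36.0, 58.0, -58.0, -138.0, -102.0, -73.0])
10 4 (np.float64(0.044), [-36.0, 56.0, -58.0, -137.0, -98.0, 106.0], np.float64(0.017), 'pw', [0.25, -0.18, 0.11], [0.24, 0.02, 0.17]) (np.float64(0.044), [-36.0, 56.0, -58.0, -137.0, -98.0, -74.0])
10 8 (np.float64(0.0), [-37.0, 53.0, -57.0, -136.0, -95.0, 105.0], np.float64(0.0), 'pw', [0.26, -0.19, 0.12], [0.24, -0.01, 0.17]) (np.float64(0.0), [-37.0, 53.0, -57.0, -136.0, -95.0, -75.0])
10 12 (np.float64(0.0), [-38.0, 50.0, -54.0, -131.0, -89.0, 100.0], np.float64(0.0), 'pw', [0.28, -0.22, 0.14], [0.24, -0.03, 0.17]) (np.float64(0.0), [-38.0, 50.0, -54.0, -131.0, -89.0, -80.0])
10 16 (np.float64(0.0), [-39.0, 46.0, -50.0, -126.0, -84.0, 95.0], np.float64(0.0), 'pw', [0.3, -0.24, 0.15], 
[... 2885 characters left out ...]
3), 'pw', [0.32, -0.16, 0.34], [0.28, 0.02, 0.29]) (np.float64(0.0), [-27.0, 18.0, -50.0, -139.0, -42.0, -106.0])
30 8 (np.float64(0.0), [-26.0, 17.0, -46.0, -131.0, -40.0, 67.0], np.float64(0.018), 'pw', [0.34, -0.17, 0.36], [0.28, -0.0, 0.29]) (np.float64(0.0), [-26.0, 17.0, -46.0, -131.0, -40.0, -113.0])
30 12 (np.float64(0.0), [-26.0, 17.0, -43.0, -122.0, -39.0, 60.0], np.float64(0.002), 'pw', [0.37, -0.18, 0.38], [0.29, -0.02, 0.29]) (np.float64(0.0), [-26.0, 17.0, -43.0, -122.0, -39.0, -120.0])
30 16 (np.float64(0.0), [-25.0, 16.0, -40.0, -115.0, -39.0, 55.0], np.float64(0.0), 'pw', [0.39, -0.18, 0.39], [0.29, -0.05, 0.29]) (np.float64(0.0), [-25.0, 16.0, -40.0, -115.0, -39.0, -125.0])
```

```bash
cat > plan.py <<'E'
from fkm import *
HY=-7.68
hy=np.array([-np.sin(np.radians(HY)),np.cos(np.radians(HY)),0])
def RF(yaw,pitch,flip):
    z=toolR(yaw,pitch)[:,2];x=np.cross(hy,z);x/=np.linalg.norm(x)
    if flip:x=-x
    return np.c_[x,np.cross(z,x),z]
def rel(p0,R0,p,R): # R matrices
    return np.r_[Ro.from_matrix(R0.T@R).as_rotvec(degrees=True),(R0.T@(p-p0))*1000]
E
python3 - <<'E'
from plan import *
p0,R0,o=cur();q0=o['joint_pos'];print(q0.round(1),fk(q0,P)[0]-p0)
for flip,j6 in((0,89),(1,-91)):
    R=RF(9,20,flip)
    q,e=ik(np.array([.606,.045,.105]),R,[-34,33,-55,-137,-69,j6]);print(flip,q.round(1),e)
    qs,e=ik(np.array([.50,.02,.24]),R,q);print(' stage',qs.round(1),e)
    qs,e=ik(np.array([.52,.03,.24]),R,q);print(' stage',qs.round(1),e)
E
```

```text
[ 38.5  -3.4 -22.7  20.8 -77.1 -57.5] [-1.68803570e-04  8.36845106e-05  1.89034371e-05]
0 [ -34.7   32.8  -54.2 -135.5  -67.8   81.9] 1.5959455978986625e-15
 stage [ -29.7  -12.2  -46.9 -103.   -37.1   25.7] 9.341945402772249e-13
 stage [ -27.6   -9.9  -46.2 -107.   -35.8   29. ] 3.876159383430854e-12
1 [ -34.7   32.8  -54.2 -135.5  -67.8  -98.1] 1.6058538098060565e-14
 stage [ -29.7  -12.2  -46.9 -103.   -37.1 -154.3] 5.551115123125783e-16
 stage [ -27.6   -9.9  -46.2 -107.   -35.8 -151. ] 9.269039537392067e-14
```

Run:
```python
from plan import *
p0,R0,o=cur();q0=o['joint_pos'];R=RF(9,20,0)
qf,_=ik(np.array([.606,.045,.105]),R,[-34,33,-55,-137,-69,82])
q1,_=ik(np.array([.51,.03,.24]),R,qf)
q2,_=ik(np.array([.54,.034,.105]),R,qf);print(q2.round(1))
for qa,qb,n in((q0,q1,10),(q1,q2,5)):
  pp,RR=fk(qa,P)
  for t in np.linspace(0,1,n+1)[1:]:
    q=qa+t*(qb-qa);p,Rm,pe,pw=fk(q,P,True);off=p-Rm[:,2]*P[7]
    print(t.round(2),q.round(0),'tcp',p.round(3),'dir',Rm[:,2].round(2),'body',(p-Rm[:,2]*.1).round(2),'off',off.round(2),'pw',pw.round(2),'rot',np.degrees(np.linalg.norm(Ro.from_matrix(RR.T@Rm).as_rotvec())).round(0),np.linalg.norm(p-pp).round(3));pp,RR=p,Rm
```

```text
[ -44.1   33.9  -58.3 -125.6  -70.3   85.4]
0.1 [ 32.  -4. -25.   8. -73. -49.] tcp [ 0.445 -0.008  0.285] dir [ 0.02 -0.15 -0.99] body [0.44 0.01 0.38] off [0.44 0.05 0.66] pw [0.33 0.2  0.63] rot 13.0 0.09
0.2 [ 25.  -5. -28.  -4. -69. -40.] tcp [0.396 0.006 0.23 ] dir [-0.05  0.06 -1.  ] body [0.4  0.   0.33] off [ 0.42 -0.02  0.61] pw [0.34 0.16 0.62] rot 13.0 0.075
0.3 [ 19.  -6. -30. -17. -65. -32.] tcp [0.361 0.034 0.192] dir [-0.05  0.26 -0.96] body [0.37 0.01 0.29] off [ 0.38 -0.07  0.56] pw [0.34 0.12 0.61] rot 13.0 0.059
0.4 [ 12.  -7. -32. -30. -61. -23.] tcp [0.343 0.07  0.171] dir [ 0.02  0.45 -0.89] body [0.34 0.02 0.26] off [ 0.34 -0.1   0.51] pw [0.34 0.07 0.59] rot 13.0 0.045
0.5 [  5.  -7. -35. -42. -56. -15.] tcp [0.345 0.103 0.165] dir [ 0.15  0.58 -0.8 ] body [0.33 0.05 0.24] off [ 0.29 -0.12  0.47] pw [0.33 0.03 0.58] rot 13.0 0.035
0.6 [ -1.  -8. -37. -55. -52.  -6.] tcp [0.366 0.127 0.17 ] dir [ 0.33  0.64 -0.69] body [0.33 0.06 0.24] off [ 0.24 -0.12  0.43] pw [ 0.32 -0.01  0.57] rot 13.0 0.032
0.7 [ -8.  -9. -40. -68. -48.   2.] tcp [0.4   0.134 0.184] dir 
[... 772 characters left out ...]
.0 0.049
0.4 [ -34.    7.  -51. -114.  -50.   51.] tcp [0.517 0.059 0.162] dir [ 0.89  0.24 -0.39] body [0.43 0.03 0.2 ] off [ 0.18 -0.03  0.31] pw [ 0.26 -0.18  0.4 ] rot 2.0 0.034
0.6 [ -38.   16.  -54. -118.  -56.   62.] tcp [0.524 0.061 0.14 ] dir [ 0.89  0.25 -0.38] body [0.43 0.04 0.18] off [ 0.19 -0.03  0.28] pw [ 0.26 -0.2   0.34] rot 1.0 0.024
0.8 [ -41.   25.  -56. -122.  -63.   74.] tcp [0.532 0.053 0.122] dir [ 0.9   0.23 -0.37] body [0.44 0.03 0.16] off [ 0.19 -0.03  0.26] pw [ 0.25 -0.21  0.29] rot 2.0 0.021
1.0 [ -44.   34.  -58. -126.  -70.   85.] tcp [0.541 0.034 0.105] dir [ 0.92  0.18 -0.36] body [0.45 0.02 0.14] off [ 0.19 -0.03  0.24] pw [ 0.23 -0.22  0.23] rot 3.0 0.027
```

```bash
cat > rows.py <<'E'
from plan import *
def show(qs):
    p0,R0,o=cur();R0=R0.as_matrix()
    for q in qs:
        p,R=fk(q,P);v=rel(p0,R0,p,R);print(v[:3].round(1).tolist(),v[3:].round(0).tolist())
E
python3 - <<'E'
from rows import *
p0,R0,o=cur();q0=o['joint_pos'];R=RF(9,20,0)
qf,_=ik(np.array([.606,.045,.105]),R,[-34,33,-55,-137,-69,82])
q1,_=ik(np.array([.51,.03,.24]),R,qf)
np.save('q1.npy',q1);np.save('qf.npy',qf)
show([q0+t*(q1-q0) for t in np.arange(1,9)/17*1.0])
E
```

```text
[-6.1, -4.8, 0.3] [1.0, 38.0, 39.0]
[-11.3, -10.2, 1.1] [-3.0, 77.0, 71.0]
[-15.5, -16.2, 2.6] [-12.0, 113.0, 95.0]
[-18.7, -22.5, 4.8] [-26.0, 145.0, 112.0]
[-20.8, -29.1, 7.5] [-43.0, 172.0, 122.0]
[-21.9, -35.7, 10.8] [-63.0, 192.0, 128.0]
[-21.9, -42.1, 14.7] [-84.0, 204.0, 128.0]
[-20.9, -48.3, 19.1] [-104.0, 209.0, 126.0]
```

```bash
python3 -m inch '[{"ax":-6.1,"ay":-4.8,"az":0.3,"dx":1,"dy":38,"dz":39,"fingers":0},{"ax":-11.3,"ay":-10.2,"az":1.1,"dx":-3,"dy":77,"dz":71,"fingers":0},{"ax":-15.5,"ay":-16.2,"az":2.6,"dx":-12,"dy":113,"dz":95,"fingers":0},{"ax":-18.7,"ay":-22.5,"az":4.8,"dx":-26,"dy":145,"dz":112,"fingers":0},{"ax":-20.8,"ay":-29.1,"az":7.5,"dx":-43,"dy":172,"dz":122,"fingers":0},{"ax":-21.9,"ay":-35.7,"az":10.8,"dx":-63,"dy":192,"dz":128,"fingers":0},{"ax":-21.9,"ay":-42.1,"az":14.7,"dx":-84,"dy":204,"dz":128,"fingers":0},{"ax":-20.9,"ay":-48.3,"az":19.1,"dx":-104,"dy":209,"dz":126,"fingers":0}]'
python3 - <<'E'
from rows import *
p0,R0,o=cur();q0=o['joint_pos'];print(q0.round(1));q1=np.load('q1.npy')
show([q0+t*(q1-q0) for t in np.arange(1,9)/9])
E
```

```text
clock: 4.42
tool_pos: [0.3462, 0.0955, 0.1675]
orientation: [167.9, 32.6, -123.9]
force: [-0.4, -0.4, 0.1]
opening: 0.0004
[  6.7  -7.1 -33.7 -39.3 -57.7 -17.1]
[2.4, -6.7, 2.7] [-15.0, 1.0, 10.0]
[5.8, -13.1, 5.6] [-33.0, -3.0, 16.0]
[10.0, -19.0, 8.6] [-50.0, -14.0, 16.0]
[15.0, -24.4, 11.8] [-65.0, -31.0, 12.0]
[20.7, -29.2, 15.2] [-77.0, -52.0, 2.0]
[26.8, -33.3, 18.9] [-84.0, -77.0, -12.0]
[33.3, -36.7, 22.8] [-86.0, -105.0, -30.0]
[40.1, -39.4, 27.1] [-81.0, -133.0, -52.0]
```

Joints follow the planned path.

```bash
python3 -m inch '[{"ax":2.4,"ay":-6.7,"az":2.7,"dx":-15,"dy":1,"dz":10,"fingers":0},{"ax":5.8,"ay":-13.1,"az":5.6,"dx":-33,"dy":-3,"dz":16,"fingers":0},{"ax":10,"ay":-19,"az":8.6,"dx":-50,"dy":-14,"dz":16,"fingers":0},{"ax":15,"ay":-24.4,"az":11.8,"dx":-65,"dy":-31,"dz":12,"fingers":0},{"ax":20.7,"ay":-29.2,"az":15.2,"dx":-77,"dy":-52,"dz":2,"fingers":0},{"ax":26.8,"ay":-33.3,"az":18.9,"dx":-84,"dy":-77,"dz":-12,"fingers":0},{"ax":33.3,"ay":-36.7,"az":22.8,"dx":-86,"dy":-105,"dz":-30,"fingers":0},{"ax":40.1,"ay":-39.4,"az":27.1,"dx":-81,"dy":-133,"dz":-52,"fingers":0}]'
python3 - <<'E'
from rows import *
p0,R0,o=cur();q0=o['joint_pos'];print(q0.round(1));q1=np.load('q1.npy');qf=np.load('qf.npy')
R=RF(9,20,0);q=qf
q2,e=ik(np.array([.556,.038,.10]),R,qf);print(q2.round(1),e,fk(qf,P)[0])
np.save('q2.npy',q2)
qs=[]
for i in range(1,9):
    p=np.array([.51,.03,.24])*(1-i/8)+np.array([.556,.038,.10])*i/8
    if i<3:p=p-[0,0,0]
    q1,e=ik(p,R,q1);qs.append(q1);print(e.round(4),q1.round(0))
show(qs)
a=snap('side','s2.png');b=snap('top','t2.png')
E
```

```text
clock: 5.42
tool_pos: [0.4954, 0.0613, 0.2309]
orientation: [166.4, 67.4, -177.7]
force: [-1.1, 0.5, -0.6]
opening: 0.0005
[-23.9 -10.9 -45.1 -98.1 -37.8  22.5]
[ -42.    36.4  -58.3 -129.2  -72.4   87.7] 0.017511421244401377 [0.606 0.045 0.105]
0.0 [ -32.   -7.  -49. -110.  -41.   36.]
0.0 [ -35.   -1.  -51. -114.  -46.   45.]
0.0 [ -37.    4.  -53. -118.  -50.   54.]
0.0 [ -40.   11.  -55. -121.  -55.   62.]
0.0 [ -41.   18.  -57. -124.  -61.   71.]
0.0 [ -42.   25.  -58. -127.  -66.   79.]
0.0098 [ -42.   31.  -58. -128.  -69.   83.]
0.0175 [ -42.   36.  -58. -129.  -72.   88.]
[7.3, -2.6, 3.1] [0.0, -35.0, 13.0]
[7.3, -2.6, 3.1] [14.0, -37.0, 25.0]
[7.3, -2.6, 3.1] [28.0, -39.0, 37.0]
[7.3, -2.6, 3.1] [42.0, -41.0, 49.0]
[7.3, -2.6, 3.1] [56.0, -43.0, 61.0]
[7.3, -2.6, 3.1] [70.0, -46.0, 72.0]
[6.7, -2.2, 3.1] [84.0, -48.0, 84.0]
[6.2, -2.0, 3.1] [98.0, -50.0, 96.0]
```

View pics/s2.png

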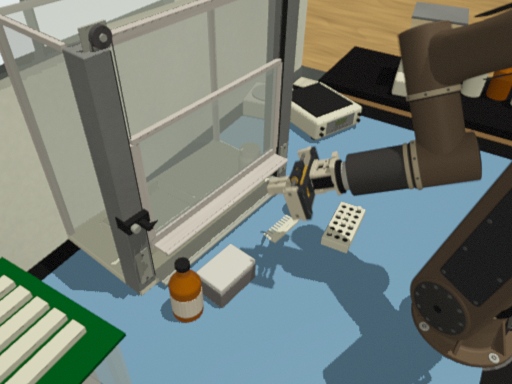

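View pics/t2.png

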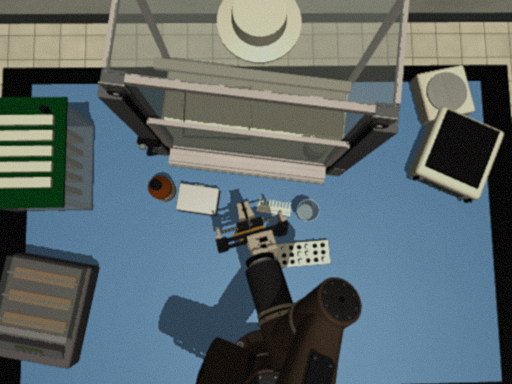

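The side view has the fingertips shut at (272,185), pointing at the lip and clear of it. The top view has them at (243,207), between the tip box and the comb. Everything still stands. I'll work out the low approach.

Run:
```python
from rows import *
q1=np.load('q1.npy')
hx=np.array([np.cos(np.radians(HY)),np.sin(np.radians(HY)),0])
for yaw,pitch in((9,20),(11,21),(11,22),(13,21)):
  R=RF(yaw,pitch,0);q=q1;r=[]
  for p in([.52,.035,.2],[.54,.038,.15],[.568,.04,.12],[.568,.04,.094]):
    q,e=ik(np.array(p),R,q);r.append(e.round(4))
  f=np.array([.6027,.0454,.094])+hx*.011
  q,e=ik(f,R,q);r.append(e.round(4))
  q,e=ik(f+[0,0,.12],R,q);r.append(e.round(4))
  print(yaw,pitch,r,q.round(0))
R=RF(11,22,0);q=q1;qs=[]
for p in([.515,.033,.22],[.525,.035,.18],[.535,.037,.155],[.55,.04,.13],[.568,.04,.11],[.568,.04,.094]):
    q,e=ik(np.array(p),R,q);qs.append(q)
show(qs)
# body corners
p=qs[-1];pp,Rm=fk(p,P)
for sx in(-39,39):
  for sy in(-96,96): print(sx,sy,(pp+Rm@(np.array([sx,sy,-66])/1000)).round(3),(pp+Rm@(np.array([sx,sy,-150])/1000)).round(3))
print(Rm.round(2))
```

```text
9 20 [np.float64(0.0), np.float64(0.0), np.float64(0.0), np.float64(0.0073), np.float64(0.0), np.float64(0.0)] [ -26.    5.  -43. -123.  -40.   48.]
11 21 [np.float64(0.0), np.float64(0.0), np.float64(0.0), np.float64(0.0), np.float64(0.0), np.float64(0.0)] [ -25.    5.  -41. -118.  -38.   42.]
11 22 [np.float64(0.0), np.float64(0.0), np.float64(0.0), np.float64(0.0), np.float64(0.0), np.float64(0.0)] [ -23.    4.  -40. -116.  -35.   38.]
13 21 [np.float64(0.0), np.float64(0.0), np.float64(0.0), np.float64(0.0), np.float64(0.0), np.float64(0.0)] [ -25.    5.  -40. -115.  -39.   38.]
[5.6, -0.6, 3.8] [2.0, -33.0, 14.0]
[5.6, -0.6, 3.8] [35.0, -38.0, 39.0]
[5.6, -0.6, 3.8] [55.0, -41.0, 57.0]
[5.6, -0.6, 3.8] [72.0, -44.0, 81.0]
[5.6, -0.6, 3.8] [83.0, -50.0, 104.0]
[5.6, -0.6, 3.8] [98.0, -52.0, 110.0]
-39 -96 [ 0.537 -0.068  0.143] [ 0.46  -0.083  0.175]
-39 96 [0.509 0.121 0.166] [0.433 0.106 0.197]
39 -96 [ 0.507 -0.064  0.072] [ 0.43  -0.079  0.103]
39 96 [0.479 0.125 0.094] [0.403 0.11  0.126]
[[-0.39 -0.14  0.91]
 [ 0.05  0.98  0.18]
 [-0.92  0.12 -0.37]]
```

```bash
python3 -m inch '[{"ax":5.6,"ay":-0.6,"az":3.8,"dx":2,"dy":-33,"dz":14,"fingers":0},{"ax":5.6,"ay":-0.6,"az":3.8,"dx":35,"dy":-38,"dz":39,"fingers":0},{"ax":5.6,"ay":-0.6,"az":3.8,"dx":55,"dy":-41,"dz":57,"fingers":0},{"ax":5.6,"ay":-0.6,"az":3.8,"dx":72,"dy":-44,"dz":81,"fingers":0},{"ax":5.6,"ay":-0.6,"az":3.8,"dx":83,"dy":-50,"dz":104,"fingers":0},{"ax":5.6,"ay":-0.6,"az":3.8,"dx":98,"dy":-52,"dz":110,"fingers":0},{"ax":5.6,"ay":-0.6,"az":3.8,"dx":98,"dy":-52,"dz":110,"fingers":0},{"ax":5.6,"ay":-0.6,"az":3.8,"dx":98,"dy":-52,"dz":110,"fingers":0}]'
python3 - <<'E'
from rows import *
p0,R0,o=cur();q0=o['joint_pos'];print(q0.round(1),p0)
hx=np.array([np.cos(np.radians(HY)),np.sin(np.radians(HY)),0])
a=snap('side','s3.png');b=snap('top','t3.png')
f=np.array([.6027,.0454,.094])+hx*.011
print('insert',f,rel(p0,R0.as_matrix(),f,RF(11,22,0)).round(1))
print('up 10mm',(R0.inv().apply([0,0,10])).round(2),'hx 10',(R0.inv().apply(hx*10)).round(2))
print(proj(a,p0),proj(b,p0))
for s,n,(c,r) in((a,'s3z',(220,150)),(b,'t3z',(190,130))):
    im=s['image'][r:r+100,c:c+130,::-1];cv2.imwrite(f'pics/{n}.png',cv2.resize(im,None,fx=6,fy=6,interpolation=cv2.INTER_CUBIC))
E
```

```text
clock: 6.52
tool_pos: [0.5664, 0.0426, 0.0928]
orientation: [162.7, 66.8, 172.8]
force: [0.8, -0.3, 0.2]
opening: 0.0004
[ -39.3   33.4  -55.7 -129.   -67.3   82. ] [0.56640363 0.04262568 0.09284126]
insert [0.61360133 0.04392996 0.094     ] [  0.4  -0.1   0.1 -19.4  -5.7  42.7]
up 10mm [-9.19  1.17 -3.76] hx 10 [-3.94 -2.8   8.76]
[246.55301278 214.00618618] [247.77231027 184.52895341]
```

View pics/s3z.png

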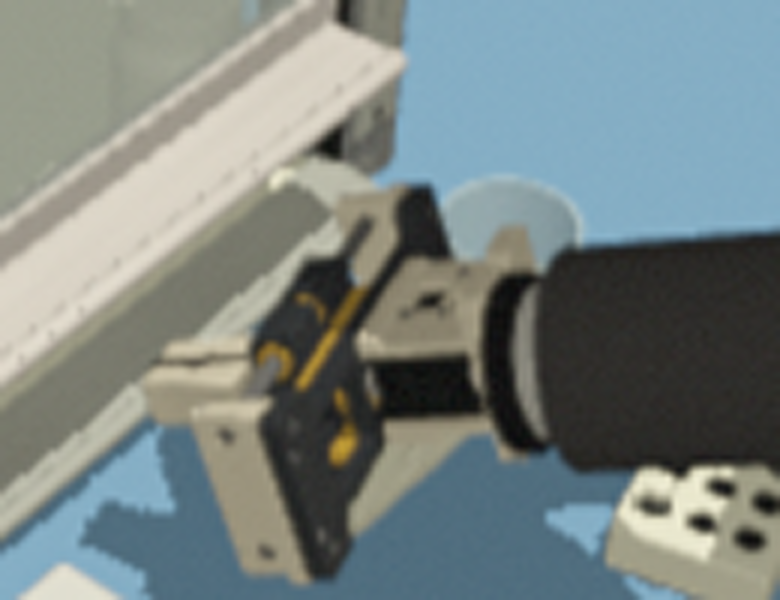

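View pics/t3z.png

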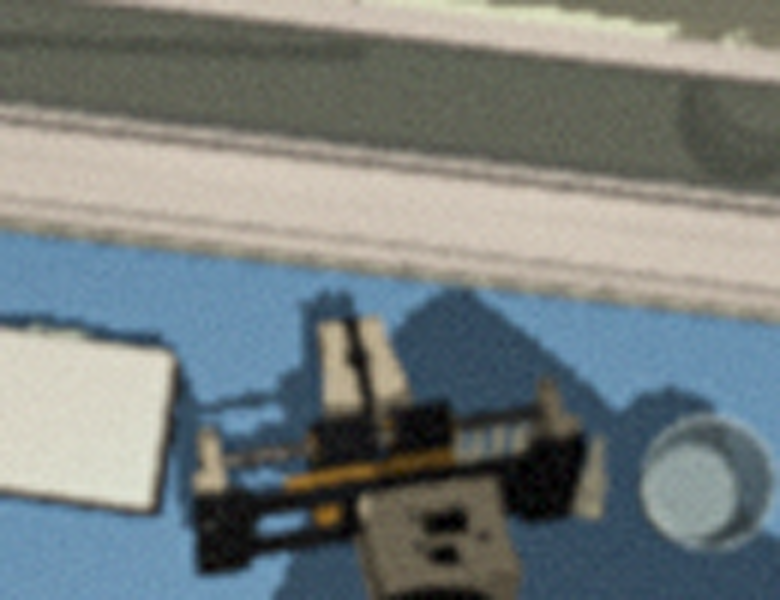

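The zooms show the fingertips at (246,213) in the side view and (249,184) in the top view. They are in front of and below the lip, close to mid-lip. The gripper body clears the beaker and the tip box. Next I insert beneath the lip.

```bash
python3 -m inch '[{"ax":0,"ay":0,"az":0,"dx":-7,"dy":-2,"dz":14,"fingers":0},{"ax":0,"ay":0,"az":0,"dx":-13,"dy":-4,"dz":29,"fingers":0},{"ax":0,"ay":0,"az":0,"dx":-19,"dy":-6,"dz":43,"fingers":0},{"ax":0,"ay":0,"az":0,"dx":-19,"dy":-6,"dz":43,"fingers":0}]'
python3 - <<'E'
from rows import *
p0,R0,o=cur();print(p0,o['joint_pos'].round(1),o['force'].round(1))
a=snap('side','s4.png');b=snap('top','t4.png')
for s,n,(c,r) in((a,'s4z',(180,140)),(b,'t4z',(190,130))):
    im=s['image'][r:r+100,c:c+130,::-1];cv2.imwrite(f'pics/{n}.png',cv2.resize(im,None,fx=6,fy=6,interpolation=cv2.INTER_CUBIC))
print('up 10mm',(R0.inv().apply([0,0,10])).round(2))
E
```

```text
clock: 7.12
tool_pos: [0.6148, 0.0439, 0.0939]
orientation: [163.0, 66.9, 173.0]
force: [-0.4, 0.1, -0.4]
opening: 0.0008
[0.6148193  0.04385217 0.0939492 ] [ -33.5   30.7  -50.1 -132.   -61.6   75.6] [-0.4  0.1 -0.4]
up 10mm [-9.2   1.15 -3.75]
```

View pics/s4z.png

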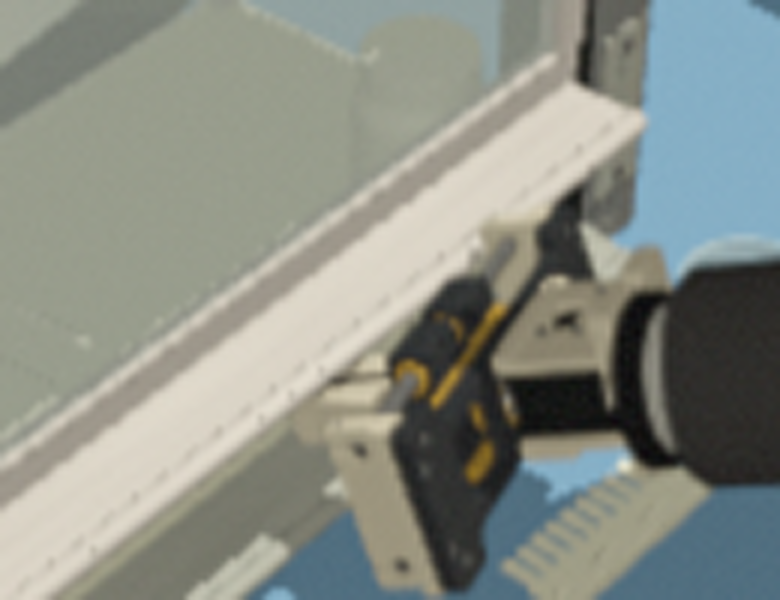

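View pics/t4z.png

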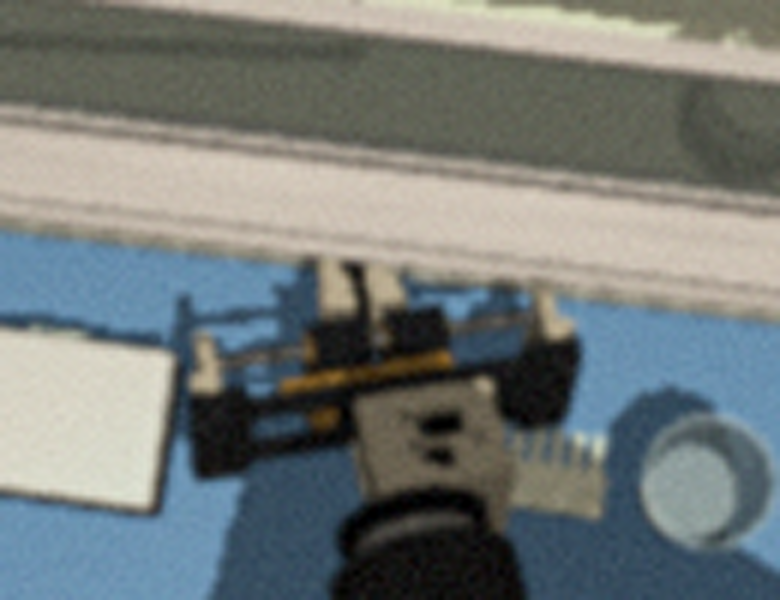

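Run:
```python
from rows import *
a=snapshot('side');b=snapshot('top');p0,R0,o=cur()
for x in([262.5,176.5],[268.,175.5],[271,175.8]):
  X=tri(a,x,b,[280.4,177.5]);print(X,R0.inv().apply(X-p0)*1000, proj(a,X),proj(b,X))
hx=np.array([np.cos(np.radians(HY)),np.sin(np.radians(HY)),0])
hyv=np.array([-hx[1],hx[0],0])
L=np.array([.6027,.0454,.1264])
for y in(0,-.08,-.1):
  for s in(a,b): print(y,proj(s,L+hyv*y-hx*.006),end=' ')
for x in([262.5,176.5],[268.,175.5],[271,175.8]):
  X=tri(a,x,b,[280.4,177.5]);print((X-L)@hx,(X-L)@hyv)
```

```text
[ 0.57777117 -0.0543741   0.1482215 ] [-42.15882267 -84.75256618 -70.99329955] [261.98283748 176.413842  ] [280.58712655 177.90491096]
[ 0.57052107 -0.056494    0.15496375] [-45.61210369 -84.96165764 -80.50891458] [264.7947546  174.92120155] [281.52042008 180.02092722]
[ 0.56680755 -0.05784016  0.15567596] [-44.87638654 -85.64594678 -84.39480077] [266.25815058 174.90563367] [282.02351613 181.23774434]
0 [235.91250084 201.11362696] 0 [246.42110316 173.07605084] -0.08 [255.13474954 185.89916142] -0.08 [272.93141204 176.27849635] -0.1 [259.69944213 182.286194  ] -0.1 [279.55273597 177.07835233] -0.011371383801574628 -0.10221060855779056
-0.01827314385815194 -0.10528039763925062
-0.02177345061312508 -0.10711076597379583
```

The triangulated knuckle on the gripper's right end is above the lip and only about 5 mm in front of the nose. I'll draw back 4 mm while rising to contact.

```bash
python3 -m inch '[{"ax":0,"ay":0,"az":0,"dx":1.6,"dy":1.1,"dz":-3.5,"fingers":0},{"ax":0,"ay":0,"az":0,"dx":-2.1,"dy":1.6,"dz":-5,"fingers":0},{"ax":0,"ay":0,"az":0,"dx":-5.8,"dy":2,"dz":-6.5,"fingers":0},{"ax":0,"ay":0,"az":0,"dx":-7.6,"dy":2.3,"dz":-7.3,"fingers":0}]'
python3 -m inch '[{"ax":0,"ay":0,"az":0,"dx":-1.8,"dy":0.2,"dz":-0.8,"fingers":0}]'
python3 -m inch '[{"ax":0,"ay":0,"az":0,"dx":-1.8,"dy":0.2,"dz":-0.8,"fingers":0}]'
python3 -m inch '[{"ax":0,"ay":0,"az":0,"dx":-1.8,"dy":0.2,"dz":-0.8,"fingers":0}]'
```

```text
clock: 7.82
tool_pos: [0.6095, 0.0439, 0.103]
orientation: [162.9, 66.7, 172.8]
force: [0.3, -1.4, -2.2]
opening: 0.0003
clock: 7.95
tool_pos: [0.6095, 0.0439, 0.1049]
orientation: [162.8, 66.7, 172.8]
force: [0.7, -1.4, -2.0]
opening: 0.0002
clock: 8.07
tool_pos: [0.6094, 0.044, 0.1068]
orientation: [162.8, 66.7, 172.7]
force: [0.6, -1.1, -3.5]
opening: 0.0004
clock: 8.2
tool_pos: [0.6094, 0.044, 0.1088]
orientation: [162.8, 66.7, 172.7]
force: [0.4, -1.1, -3.0]
opening: 0.0001
```

```bash
python3 -m inch '[{"ax":0,"ay":0,"az":0,"dx":-1.8,"dy":0.2,"dz":-0.8,"fingers":0},{"ax":0,"ay":0,"az":0,"dx":-3.7,"dy":0.5,"dz":-1.5,"fingers":0},{"ax":0,"ay":0,"az":0,"dx":-5.5,"dy":0.7,"dz":-2.3,"fingers":0},{"ax":0,"ay":0,"az":0,"dx":-9.2,"dy":1.2,"dz":-3.8,"fingers":0}]'
python3 - <<'E'
from rows import *
p0,R0,o=cur();print(p0,o['joint_pos'].round(1),o['force'].round(1),o['moment'].round(2))
a=snap('side','s5.png');b=snap('top','t5.png')
for s,n,(c,r) in((a,'s5z',(140,140)),(b,'t5z',(190,130))):
    im=s['image'][r:r+125,c:c+160,::-1];cv2.imwrite(f'pics/{n}.png',cv2.resize(im,None,fx=4.8,fy=4.8,interpolation=cv2.INTER_CUBIC))
for n in('side','top'): print([(x['position'],x['score']) for x in landmark_of('lip',n)])
E
```

```text
clock: 8.7
tool_pos: [0.6093, 0.0441, 0.1187]
orientation: [162.8, 66.7, 172.7]
force: [-0.2, -0.2, -3.7]
opening: 0.0005
[0.60925319 0.04409728 0.11874714] [ -32.5   24.1  -49.1 -129.5  -56.3   68.8] [-0.2 -0.2 -3.7] [-0.85  4.   -0.21]
[([233.0, 195.2], 0.55)]
[([246.9, 169.2], 0.93)]
```

View pics/s5z.png

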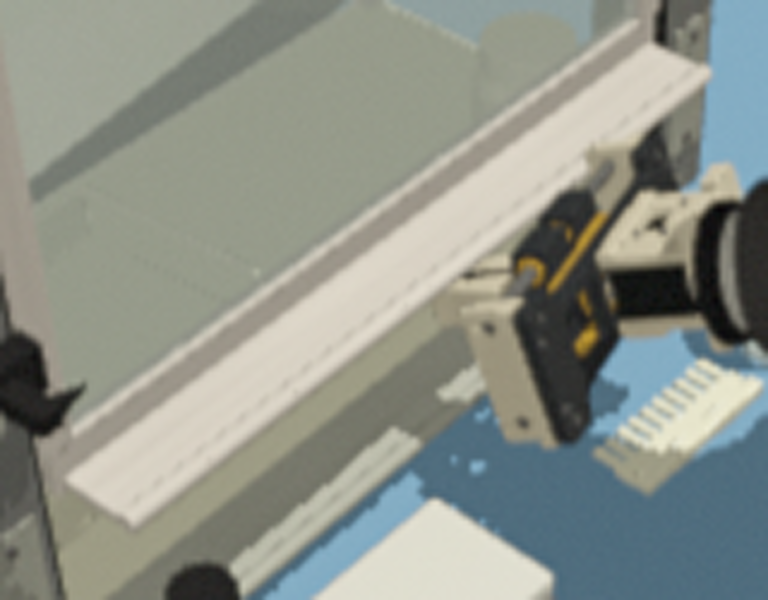

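View pics/t5z.png

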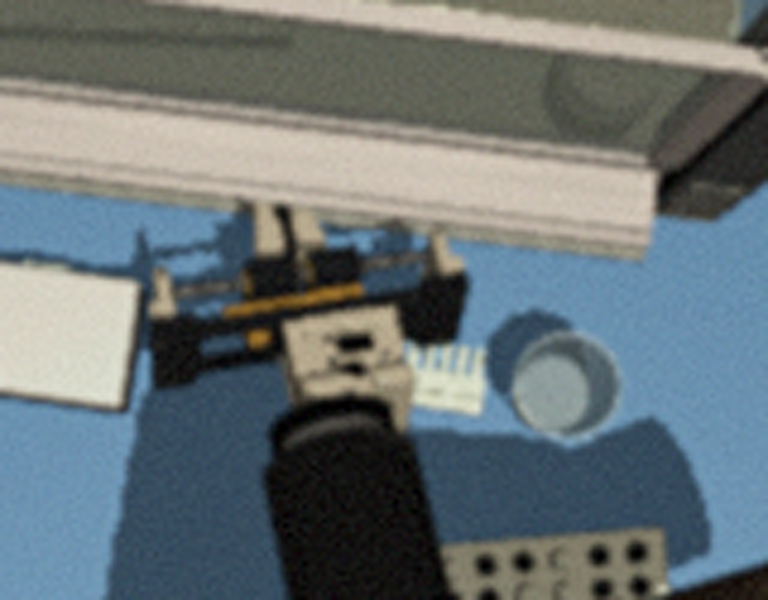

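The side zoom shows the lip rising level. Its left front corner is now at about (167.6,249.3), was (168.4,254.5). The fingers are under mid-lip and the force is about 3–4 N. I'll quantify the height.

```bash
cat > meas.py <<'E'
from plan import *
x=[.65030432,.03895469,-.13402326]
def W(X):
    c,s=np.cos(x[2]),np.sin(x[2]);return np.array([x[0]+c*X[0]-s*X[1],x[1]+s*X[0]+c*X[1],X[2]])
from scipy.optimize import minimize_scalar
def zof(s,px,X0,dy=0):
    f=lambda z:np.sum((proj(s,W([X0[0],X0[1],z+X0[2]]))-px)**2)
    r=minimize_scalar(f,bounds=(.05,.35),method='bounded');return r.x,r.fun**.5
E
python3 - <<'E'
from meas import *
a=snapshot('side')
C=[-.0531,.235,-.0032]
print('start',zof(a,[168.4,254.5],C),zof(a,[287,159.5],[-.0531,-.235,-.0032]),'now',zof(a,[167.6,249.3],C),zof(a,[287.2,155.0],[-.0531,-.235,-.0032]))
print('mark',zof(a,[157.2,219.9],[-.048,.243,0]))
print('mid',zof(a,[235,201.5],[-.048,0,0]),zof(a,[233,195.2],[-.048,0,0]))
E
```

```text
start (np.float64(0.1282471176731371), np.float64(0.1222691853168567)) (np.float64(0.12946507599628504), np.float64(1.0095968649922402)) now (np.float64(0.14568139590430831), np.float64(0.08068198667356966)) (np.float64(0.14550238565963838), np.float64(1.179894143909314))
mark (np.float64(0.23754234702398402), np.float64(1.0326327159187214))
mid (np.float64(0.1215518740519865), np.float64(0.8345795784397759)) (np.float64(0.14335623390286595), np.float64(1.0618974417353972))
```

```bash
python3 -m inch '[{"ax":0,"ay":0,"az":0,"dx":-3.7,"dy":0.5,"dz":-1.5,"fingers":0},{"ax":0,"ay":0,"az":0,"dx":-9.2,"dy":1.2,"dz":-3.8,"fingers":0},{"ax":0,"ay":0,"az":0,"dx":-14.7,"dy":1.8,"dz":-6,"fingers":0},{"ax":0,"ay":0,"az":0,"dx":-20.2,"dy":2.5,"dz":-8.2,"fingers":0},{"ax":0,"ay":0,"az":0,"dx":-25.8,"dy":3.2,"dz":-10.5,"fingers":0},{"ax":0,"ay":0,"az":0,"dx":-31.3,"dy":3.9,"dz":-12.8,"fingers":0},{"ax":0,"ay":0,"az":0,"dx":-36.8,"dy":4.6,"dz":-15,"fingers":0},{"ax":0,"ay":0,"az":0,"dx":-40.5,"dy":5.1,"dz":-16.5,"fingers":0}]'
python3 - <<'E'
from rows import *
p0,R0,o=cur();print(p0,o['joint_pos'].round(1),o['force'].round(1))
print('up 10mm',(R0.inv().apply([0,0,10])).round(2))
E
```

```text
clock: 9.95
tool_pos: [0.6092, 0.0442, 0.1632]
orientation: [162.8, 66.7, 172.8]
force: [-4.1, 0.1, -2.9]
opening: -0.0001
[0.60923556 0.04416988 0.16316905] [ -29.    13.3  -45.2 -124.   -46.4   54.9] [-4.1  0.1 -2.9]
up 10mm [-9.19  1.17 -3.77]
```

```bash
python3 -m inch '[{"ax":0,"ay":0,"az":0,"dx":-3.7,"dy":0.5,"dz":-1.5,"fingers":0},{"ax":0,"ay":0,"az":0,"dx":-9.2,"dy":1.2,"dz":-3.8,"fingers":0},{"ax":0,"ay":0,"az":0,"dx":-14.7,"dy":1.8,"dz":-6,"fingers":0},{"ax":0,"ay":0,"az":0,"dx":-20.2,"dy":2.5,"dz":-8.2,"fingers":0},{"ax":0,"ay":0,"az":0,"dx":-25.8,"dy":3.2,"dz":-10.5,"fingers":0},{"ax":0,"ay":0,"az":0,"dx":-29.4,"dy":3.7,"dz":-12,"fingers":0},{"ax":0,"ay":0,"az":0,"dx":-31.3,"dy":4,"dz":-12.8,"fingers":0},{"ax":0,"ay":0,"az":0,"dx":-31.3,"dy":4,"dz":-12.8,"fingers":0}]'
python3 - <<'E'
from meas import *
p0,R0,o=cur();print(p0,o['joint_pos'].round(1),o['force'].round(1))
a=snap('side','s6.png');b=snap('top','t6.png')
im=a['image'][190:265,130:230,::-1];cv2.imwrite('pics/s6z.png',cv2.resize(im,None,fx=8,fy=8,interpolation=cv2.INTER_CUBIC))
print([(x['position'],x['score']) for x in landmark_of('lip','side')])
E
```

```text
clock: 10.95
tool_pos: [0.6099, 0.0442, 0.1976]
orientation: [162.8, 66.8, 172.7]
force: [-3.1, 0.8, -2.1]
opening: 0.0006
[0.6099015  0.04415046 0.19756795] [ -25.3    6.3  -41.6 -118.4  -39.    43.2] [-3.1  0.8 -2.1]
[([233.2, 172.5], 0.62)]
```

View pics/s6z.png

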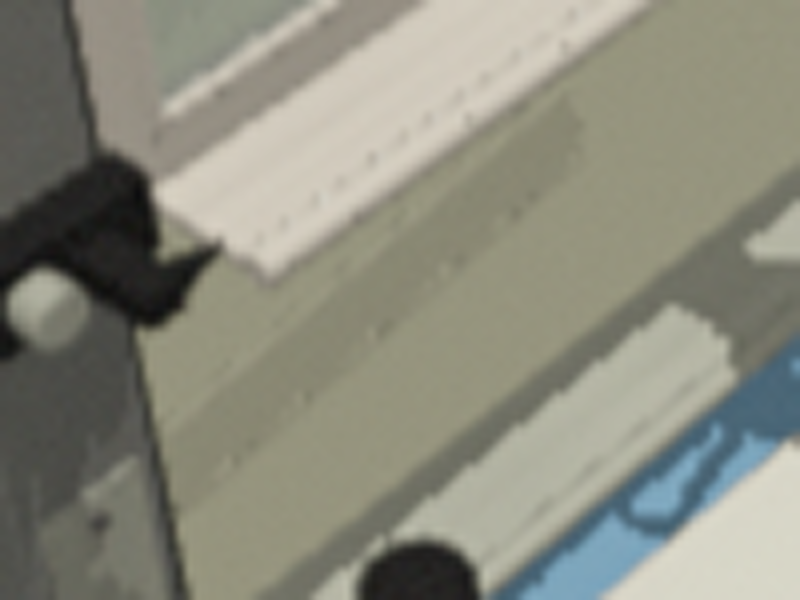

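View pics/s6.png

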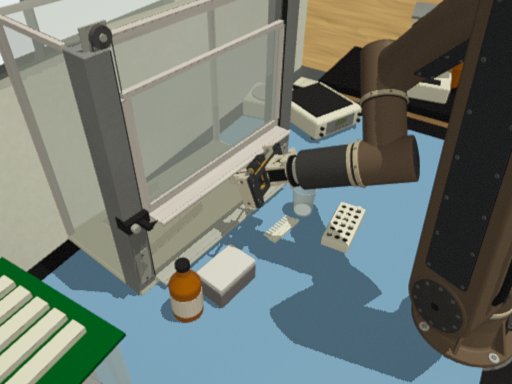

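Run:
```python
from meas import *
a=snapshot('side')
C=[-.0531,.235,-.0032]
print(zof(a,[163.3,224.75],C))
def z8(p,o): return (np.array(p)+.5)/8-.5+o
for zn in(.215,.22,.225,.23,.235,.2375,.24):
    # predicted zoom coords of corner & axis end for nose height zn
    f=lambda X:((proj(a,W(X))-[130,190]+.5)*8-.5).round(0)
    print(zn,'corner',f([-.0531,.235,zn-.0032]),'axis end',f([-.048,.235,zn]),'tip if same',f([-.048,.243,zn]),'axis top',f([-.048,.235,zn+.006]))
```

```text
(np.float64(0.22321245982791305), np.float64(0.40069205355007853))
0.215 corner [277. 303.] axis end [262. 286.] tip if same [240. 302.] axis top [259. 270.]
0.22 corner [274. 290.] axis end [260. 272.] tip if same [237. 289.] axis top [257. 256.]
0.225 corner [272. 276.] axis end [258. 259.] tip if same [235. 275.] axis top [255. 243.]
0.23 corner [270. 263.] axis end [255. 246.] tip if same [233. 262.] axis top [253. 229.]
0.235 corner [268. 249.] axis end [253. 232.] tip if same [230. 248.] axis top [251. 215.]
0.2375 corner [267. 242.] axis end [252. 225.] tip if same [229. 241.] axis top [249. 209.]
0.24 corner [266. 236.] axis end [251. 218.] tip if same [228. 235.] axis top [248. 202.]
```

```bash
python3 -m inch '[{"ax":0,"ay":0,"az":0,"dx":-2.8,"dy":0.4,"dz":-1.1,"fingers":0},{"ax":0,"ay":0,"az":0,"dx":-6.4,"dy":0.8,"dz":-2.6,"fingers":0},{"ax":0,"ay":0,"az":0,"dx":-9.2,"dy":1.2,"dz":-3.8,"fingers":0},{"ax":0,"ay":0,"az":0,"dx":-11,"dy":1.4,"dz":-4.5,"fingers":0},{"ax":0,"ay":0,"az":0,"dx":-11,"dy":1.4,"dz":-4.5,"fingers":0}]'
python3 - <<'E'
from meas import *
p0,R0,o=cur();print(p0,o['joint_pos'].round(1),o['force'].round(1))
a=snap('side','s7.png');b=snap('top','t7.png')
im=a['image'][190:265,130:230,::-1];cv2.imwrite('pics/s7z.png',cv2.resize(im,None,fx=8,fy=8,interpolation=cv2.INTER_CUBIC))
im=np.clip(b['image'][125:175,135:205,::-1].astype(float)*1.6,0,255).astype(np.uint8);cv2.imwrite('pics/t7z.png',cv2.resize(im,None,fx=10,fy=10,interpolation=cv2.INTER_CUBIC))
E
```

```text
clock: 11.78
tool_pos: [0.6098, 0.0441, 0.2096]
orientation: [162.8, 66.8, 172.8]
force: [-0.1, -0.0, -0.9]
opening: 0.0001
[0.60983386 0.04409879 0.20962509] [ -23.7    4.1  -40.3 -116.1  -36.4   38.9] [-0.1 -0.  -0.9]
```

View pics/s7z.png

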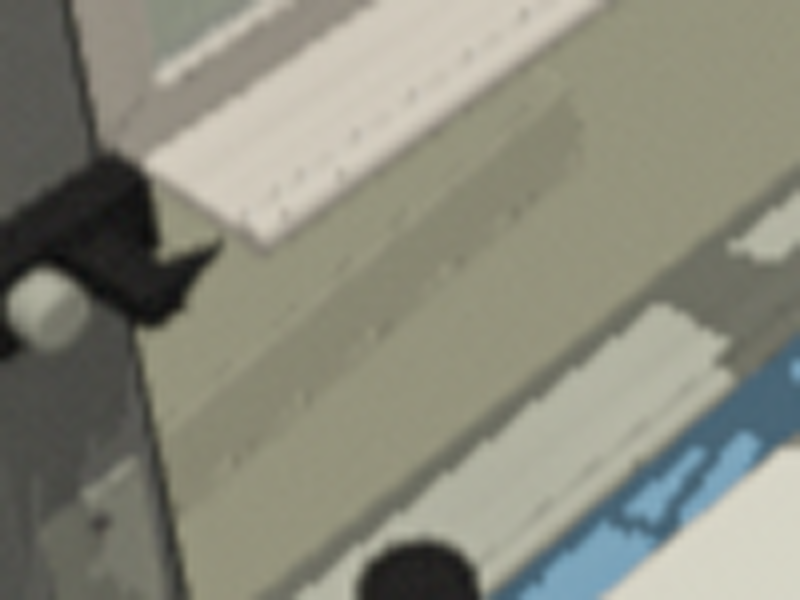

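View pics/t7z.png

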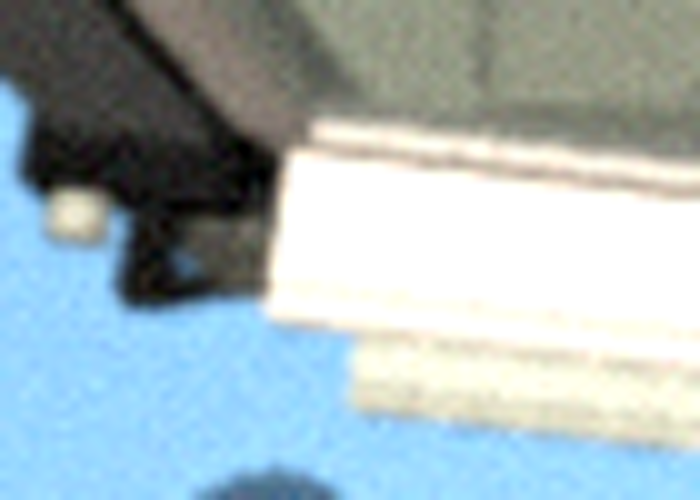

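The cone tip at zoom (222,242) is still just above the lip's lower front corner at about (266,251), so the nose is roughly 3 mm low. One pixel is about 3 mm, so I'll fit both at sub-pixel level before the last push.

```bash
cat > fine.py <<'E'
from meas import *
from scipy.optimize import minimize
S=12
def render(pts,c0,r0,w,h,blur):
    q=cv2.convexHull((((pts-[c0,r0])+.5)*S*16-8).astype(np.int32).reshape(-1,1,2))
    m=np.zeros((h*S,w*S),np.uint8);cv2.fillConvexPoly(m,q,255,lineType=cv2.LINE_8,shift=4)
    m=cv2.GaussianBlur(m.astype(float)/255,(0,0),blur*S);return cv2.resize(m,(w,h),interpolation=cv2.INTER_AREA)
def cone(a,g):
    c0,r0,w,h=151,213,14,18
    I=g[r0:r0+h,c0:c0+w]
    # restrict to pixels right of clamp block
    t=np.linspace(0,2*np.pi,40)
    def parts(v):
        z,y=v
        base=[[-.048+.0065*np.cos(u),.263+y,z+.0065*np.sin(u)] for u in t]+[[-.048,.243+y,z]]
        return np.array([proj(a,W(X)) for X in base])
    best=None
    mask=np.zeros_like(I,bool);mask[:, 3:]=True
    def cost(v):
        m=render(parts(v),c0,r0,w,h,.45);A=np.c_[m[mask],np.ones(mask.sum())]
        s,res,_,_=np.linalg.lstsq(A,I[mask],rcond=None);return np.sum((A@s-I[mask])**2)/1e3
    G=[(cost((z,y)),z,y) for z in np.arange(.230,.2461,.001) for y in np.arange(-.003,.0081,.001)]
    G.sort();return G[:6]
def lipedge(a,g,z0):
    # perpendicular edge of nose front silhouette, returns z estimates along left part
    out=[]
    for y in np.linspace(.225,.12,22):
        p=proj(a,W([-.0531,y,z0-.0032]));q=proj(a,W([-.0531,y-.01,z0-.0032]));d=(q-p)/np.linalg.norm(q-p);n=np.array([-d[1],d[0]])
        if n[1]<0:n=-n
        ts=np.arange(-4,4.01,.1);L=p+ts[:,None]*n
        v=cv2.remap(g.astype(np.float32),L[:,0].astype(np.float32).reshape(1,-1),L[:,1].astype(np.float32).reshape(1,-1),cv2.INTER_LINEAR).ravel()
        hi,lo=np.percentile(v[:25],60),np.percentile(v[-20:],50);k=np.where(v>(hi+lo)/2)[0]
        t=ts[k[-1]];up=(proj(a,W([-.0531,y,z0+.001-.0032]))-p)@n
        out.append(z0+t/up*.001)
    return np.array(out)
def grab(n=4):
    f=[snapshot('side') for _ in range(n)];return f[0],np.mean([cv2.cvtColor(x['image'],cv2.COLOR_RGB2GRAY).astype(float) for x in f],0)
E
python3 - <<'E'
from fine import *
a,g=grab(4);np.save('g7.npy',g)
for r in cone(a,g):print(np.round(r,4))
e=lipedge(a,g,.235);print(np.median(e),e.round(4))
for f,z in(('s0',.1264),('s5',.1445),('s6',.223)):
    gg=cv2.imread(f'pics/{f}.png',0).astype(float);e=lipedge(a,gg,z);print(f,np.median(e),e.std(),np.round(cone(a,gg)[0],4))
print(g[213:231,151:165].astype(int))
E
```

```text
[107.2152   0.239    0.    ]
[ 1.073395e+02  2.390000e-01 -1.000000e-03]
[1.087986e+02 2.390000e-01 1.000000e-03]
[ 1.088811e+02  2.390000e-01 -2.000000e-03]
[110.1902   0.238    0.    ]
[ 1.105694e+02  2.380000e-01 -1.000000e-03]
0.2390181779501629 [0.2389 0.2389 0.2389 0.239  0.239  0.239  0.239  0.239  0.239  0.239
 0.239  0.2391 0.2391 0.2391 0.2391 0.2391 0.2388 0.2388 0.2392 0.2392
 0.2392 0.2388]
s0 0.12916115905053094 0.00025242803214332366 [1.6736e+01 2.3900e-01 1.0000e-03]
s5 0.14758980588926 0.00011102604735544334 [3.77006e+01 2.39000e-01 1.00000e-03]
s6 0.22678914643102513 0.0003521984105797354 [143.0848   0.238    0.    ]
[[146 168 188 199 203 203 203 201 200 200 201 201 199 188]
 [135 137 155 181 200 203 202 201 200 201 200 200 195 188]
 [142 137 134 148 172 189 199 202 202 200 201 197 197 199]
 [146 144 140 137 140 155 180 197 200 187 199 201 203 203]
 [146 145 144 143 139 133 147 171 181 179 199 205 205 199]
 [146 145 145 145 145 141 136 140 148 152 175 198 197 187]
 [144 146 146 144 146 142 120 136 135 130 142 175 179 164]
 [142 146 144 123 117 102  89 136 142 134 129 143 151 140]
 [122 109 100  74  64  54 100 140 145 142 133 129 130 137]
 [ 75  55  43  33  40  78 129 144 146 145 141 139 138 143]
 [ 35  32  28  35  78 126 144 145 145 145 144 144 144 145]
 [ 33  27  28  62 124 144 146 145 144 144 145 145 145 145]
 [ 28  23  41 101 141 146 145 145 144 145 144 144 144 145]
 [ 23  27  77 131 144 145 145 145 145 144 145 144 145 146]
 [ 20  36 104 141 146 144 145 145 144 145 145 145 145 146]
 [ 29  54 113 141 145 145 145 145 144 145 145 145 144 145]
 [ 80 120 135 144 145 145 145 144 145 145 145 145 145 143]
 [126 144 145 145 145 144 145 145 145 145 144 145 144 139]]
```

```bash
cat > prof.py <<'E'
from fine import *
def prof(a,g,z0,ya=.225,yb=.06):
    # signed height (mm, along z at nose silhouette depth) of each pixel near the edge
    acc=[]
    ys=np.linspace(ya,yb,400);L0=np.array([proj(a,W([-.0531,y,z0-.0032])) for y in ys])
    d=(L0[-1]-L0[0])/np.linalg.norm(L0[-1]-L0[0]);n=np.array([-d[1],d[0]]);n=-n if n[1]>0 else n
    up=(proj(a,W([-.0531,.15,z0+.01-.0032]))-proj(a,W([-.0531,.15,z0-.0032])))@n/10
    for r in range(g.shape[0]):
        for c in range(g.shape[1]):
            v=np.array([c,r])-L0[0];s=v@d;t=v@n
            if 0<s<np.linalg.norm(L0[-1]-L0[0]) and abs(t)<6: acc.append((t,g[r,c]))
    acc=np.array(acc);b=np.arange(-4,6,.25);i=np.digitize(acc[:,0],b)
    return up,[(round(b[k-1]+.125,3),round(np.median(acc[i==k,1]),0)) for k in range(1,len(b)) if (i==k).any()]
E
python3 - <<'E'
from prof import *
a=snapshot('side');g=np.load('g7.npy')
up,p=prof(a,g,.235);print('px/mm',up);print(p)
g0=cv2.imread('pics/s0.png',0).astype(float);up,p=prof(a,g0,.1264);print(up,p)
E
```

```text
px/mm 0.2935142907840117
[(np.float64(-3.875), np.float64(145.0)), (np.float64(-3.625), np.float64(145.0)), (np.float64(-3.375), np.float64(145.0)), (np.float64(-3.125), np.float64(145.0)), (np.float64(-2.875), np.float64(146.0)), (np.float64(-2.625), np.float64(145.0)), (np.float64(-2.375), np.float64(145.0)), (np.float64(-2.125), np.float64(145.0)), (np.float64(-1.875), np.float64(144.0)), (np.float64(-1.625), np.float64(143.0)), (np.float64(-1.375), np.float64(143.0)), (np.float64(-1.125), np.float64(138.0)), (np.float64(-0.875), np.float64(136.0)), (np.float64(-0.625), np.float64(137.0)), (np.float64(-0.375), np.float64(134.0)), (np.float64(-0.125), np.float64(135.0)), (np.float64(0.125), np.float64(142.0)), (np.float64(0.375), np.float64(148.0)), (np.float64(0.625), np.float64(157.0)), (np.float64(0.875), np.float64(167.0)), (np.float64(1.125), np.float64(174.0)), (np.float64(1.375), np.float64(182.0)), (np.float64(1.625), np.float64(188.0)), (np.float64(1.875), np.float64(193.0)), (np.float64(2.125), np.float64(197.0)), (np.float64(2.375), np.float64(201.0)), (np.float64(2.625)
[... 1398 characters left out ...]
 np.float64(187.0)), (np.float64(1.625), np.float64(192.0)), (np.float64(1.875), np.float64(197.0)), (np.float64(2.125), np.float64(201.0)), (np.float64(2.375), np.float64(202.0)), (np.float64(2.625), np.float64(205.0)), (np.float64(2.875), np.float64(205.0)), (np.float64(3.125), np.float64(204.0)), (np.float64(3.375), np.float64(202.0)), (np.float64(3.625), np.float64(199.0)), (np.float64(3.875), np.float64(199.0)), (np.float64(4.125), np.float64(196.0)), (np.float64(4.375), np.float64(189.0)), (np.float64(4.625), np.float64(194.0)), (np.float64(4.875), np.float64(195.0)), (np.float64(5.125), np.float64(188.0)), (np.float64(5.375), np.float64(200.0)), (np.float64(5.625), np.float64(201.0))]
```

The averaged edge profile shows the nose's lower half as a dark band below the bright part. Its true silhouette is about 1.2 px lower than I had picked. That puts the nose at about 0.231, which agrees with finger-contact geometry (0.2295), and the cone fit gives the mark at about 0.2385. So roughly 7 mm remain. I'll go up 4 mm and recheck.

```bash
python3 -m inch '[{"ax":0,"ay":0,"az":0,"dx":-1.8,"dy":0.2,"dz":-0.8,"fingers":0},{"ax":0,"ay":0,"az":0,"dx":-3.2,"dy":0.4,"dz":-1.3,"fingers":0},{"ax":0,"ay":0,"az":0,"dx":-3.7,"dy":0.5,"dz":-1.5,"fingers":0},{"ax":0,"ay":0,"az":0,"dx":-3.7,"dy":0.5,"dz":-1.5,"fingers":0}]'
cat > sil.py <<'E'
from prof import *
def sil(a,g,z0,ya=.225,yb=.06):
    up,p=prof(a,g,z0,ya,yb);p=np.array(p,float);bg=np.median(p[:6,1]);dk=p[(p[:,0]>-2.5)&(p[:,0]<1),1].min()
    k=np.where(p[:,1]<(bg+dk)/2)[0][0];return z0+p[k,0]/up/1000, bg,dk
E
python3 - <<'E'
from sil import *
p0,R0,o=cur();print(p0,o['clock'],o['force'].round(1))
a,g=grab(4);np.save('g8.npy',g);cv2.imwrite('pics/s8.png',g.astype(np.uint8))
for z in(.233,.235,.237): print(sil(a,g,z),sil(a,g,z,.225,.13))
print(np.round(cone(a,g)[:3],4))
for n in('side','top'): print([(np.round(x['position'],1),x['score']) for x in landmark_of('lip',n)],[(np.round(x['position'],1),x['score']) for x in landmark_of('mark',n)])
im=cv2.resize(g[195:245,140:205],None,fx=12,fy=12,interpolation=cv2.INTER_CUBIC);im=np.clip((im-20)*1.2,0,255).astype(np.uint8)
im=cv2.cvtColor(im,cv2.COLOR_GRAY2BGR)
def mk(X,c):
    u=(proj(a,W(X))-[140,195]+.5)*12;cv2.drawMarker(im,tuple(int(v) for v in u),c,0,10,1)
mk([-.048,.243,.2387],(0,0,255))
zn=.2350
for t in np.linspace(0,2*np.pi,24): mk([-.048+.006*np.cos(t),.235,zn+.006*np.sin(t)],(0,255,0))
mk([-.048,.235,zn],(255,0,0))
cv2.imwrite('pics/s8z.png',im)
for m,zz in(([233,195.2],.1187),([233.2,172.5],.1976)): print(zof(a,m,[-.048,0,0]),zz)
E
```

```text
clock: 12.62
tool_pos: [0.6093, 0.044, 0.2125]
orientation: [162.9, 66.7, 172.8]
force: [-1.9, -1.2, -2.2]
opening: 0.0007
[0.60926125 0.04399891 0.21251696] 12.625 [-1.9 -1.2 -2.2]
(np.float64(0.23342722157326534), np.float64(145.0), np.float64(136.0)) (np.float64(0.234281664719796), np.float64(145.0), np.float64(136.0))
(np.float64(0.23372237907395127), np.float64(145.0), np.float64(134.0)) (np.float64(0.23457412635798375), np.float64(145.0), np.float64(133.0))
(np.float64(0.23402830304776723), np.float64(145.0), np.float64(132.0)) (np.float64(0.23402830304776723), np.float64(145.0), np.float64(132.0))
[[ 9.24529e+01  2.39000e-01  0.00000e+00]
 [ 9.32399e+01  2.39000e-01 -1.00000e-03]
 [ 9.33555e+01  2.39000e-01  1.00000e-03]]
[(array([232.2, 166.6]), 0.58)] [(array([160.4, 218.2]), 0.92)]
[(array([245.2, 165.6]), 0.88)] [(array([155.2, 152.8]), 0.48)]
(np.float64(0.14335623390286595), np.float64(1.0618974417353972)) 0.1187
(np.float64(0.21729195397746787), np.float64(0.4898807325051092)) 0.1976
```

View pics/s8z.png

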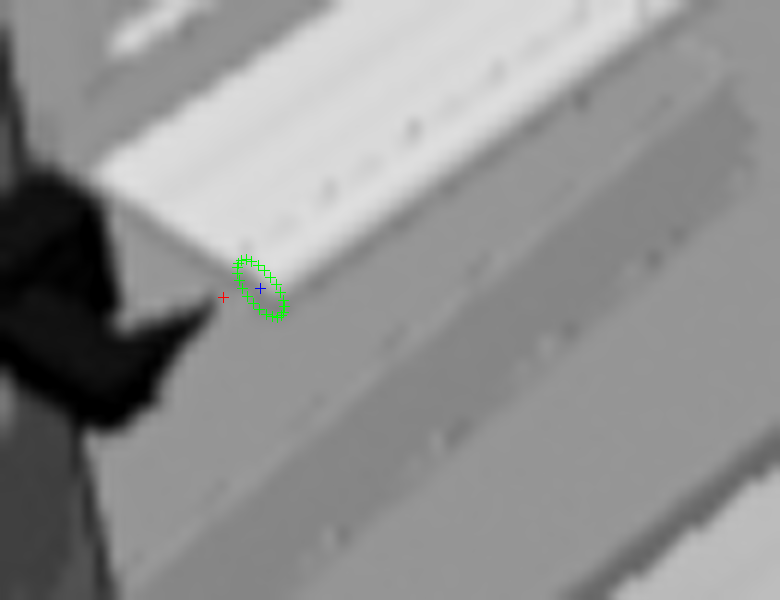

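The zoom shows the cone tip near (215–223, 297–305) and the drawn nose ellipse for z=0.235. I'll check the ellipse with more contrast, because the band edge decides it.

Run:
```python
from sil import *
a=snapshot('side');g=np.load('g8.npy')
c0,r0,w,h,k=150,208,32,24,25
im=cv2.resize(g[r0:r0+h,c0:c0+w],None,fx=k,fy=k,interpolation=cv2.INTER_NEAREST)
im=np.clip((im-90)*2,0,255).astype(np.uint8);im=cv2.cvtColor(im,cv2.COLOR_GRAY2BGR)
def uv(X): return tuple(int(v) for v in (proj(a,W(X))-[c0,r0]+.5)*k)
for zn,col in((.2345,(0,255,0)),(.2385,(0,128,255))):
    for t in np.linspace(0,2*np.pi,40): cv2.circle(im,uv([-.048+.006*np.cos(t),.235,zn+.006*np.sin(t)]),1,col,-1)
    cv2.line(im,uv([-.0531,.235,zn-.0032]),uv([-.0531,.15,zn-.0032]),col,1)
    cv2.drawMarker(im,uv([-.048,.235,zn]),col,0,12,1)
cv2.drawMarker(im,uv([-.048,.243,.2387]),(0,0,255),0,14,1)
cv2.imwrite('pics/s8n.png',im)
```

```text
(no output)
```

View pics/s8n.png

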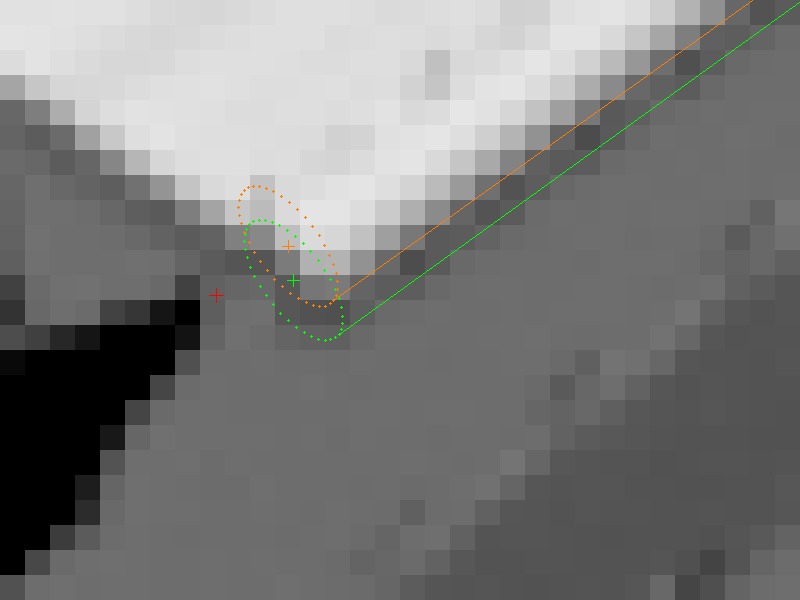

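At the pixel level the z=0.2345 outline (green) fits the dark end cap and the nose's lower edge. The tip at (216,295) in the zoom corresponds to 0.2387. About 3.5 mm remain.

```bash
python3 -c "
from h import *
p,R,o=cur();print(p,o['clock'])"; python3 -m inch '[{"ax":0,"ay":0,"az":0,"dx":-1.5,"dy":0.2,"dz":-0.6,"fingers":0},{"ax":0,"ay":0,"az":0,"dx":-2.8,"dy":0.3,"dz":-1.1,"fingers":0},{"ax":0,"ay":0,"az":0,"dx":-2.8,"dy":0.3,"dz":-1.1,"fingers":0}]'
python3 - <<'E'
from sil import *
a,g=grab(4);np.save('g9.npy',g)
p0,R0,o=cur();print(p0,o['force'].round(1),o['clock'])
for z in(.235,.237,.239): print(sil(a,g,z)[0],sil(a,g,z,.225,.13)[0])
c0,r0,w,h,k=150,208,32,24,25
im=cv2.resize(g[r0:r0+h,c0:c0+w],None,fx=k,fy=k,interpolation=cv2.INTER_NEAREST)
im=np.clip((im-90)*2,0,255).astype(np.uint8);im=cv2.cvtColor(im,cv2.COLOR_GRAY2BGR)
def uv(X): return tuple(int(v) for v in (proj(a,W(X))-[c0,r0]+.5)*k)
for zn,col in((.2375,(0,255,0)),(.240,(0,128,255))):
    for t in np.linspace(0,2*np.pi,40): cv2.circle(im,uv([-.048+.006*np.cos(t),.235,zn+.006*np.sin(t)]),1,col,-1)
    cv2.line(im,uv([-.0531,.235,zn-.0032]),uv([-.0531,.15,zn-.0032]),col,1)
cv2.drawMarker(im,uv([-.048,.243,.2387]),(0,0,255),0,14,1)
cv2.imwrite('pics/s9n.png',im)
E
```

```text
[0.60931114 0.04402735 0.21250497] 13.075
clock: 13.45
tool_pos: [0.6096, 0.0442, 0.2162]
orientation: [162.8, 66.8, 172.8]
force: [-3.8, -2.0, -2.8]
opening: 0.0002
[0.60967849 0.04428162 0.21611428] [-4.4 -0.6 -2.4] 13.65
0.23798111549411366 0.23798111549411366
0.23827358440809973 0.23742452813603324
0.23773044483239048 0.23773044483239048
```

View pics/s9n.png

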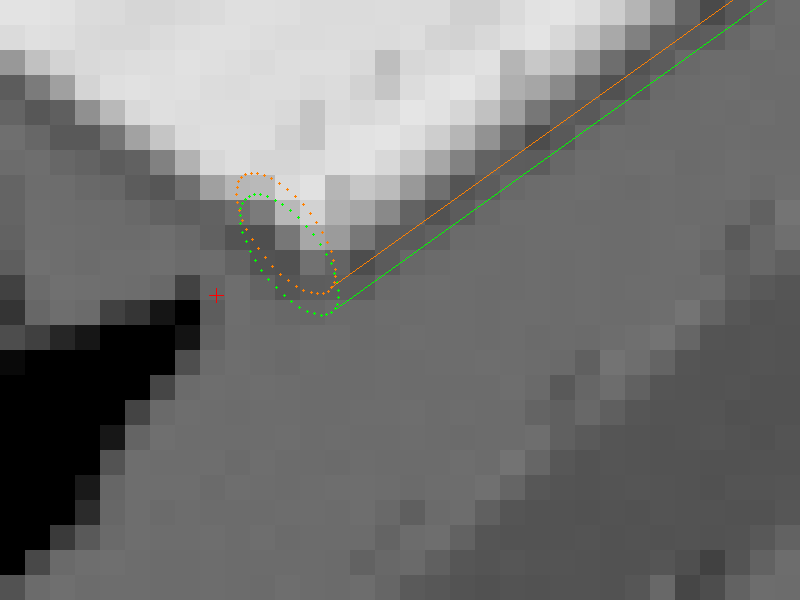

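The green outline (0.2375) to slightly above it fits, so the nose is at about 0.238 against the mark at about 0.2387, level within measuring error and not past it. I'll drop the hand straight down, then back it out.

```bash
python3 -m inch '[{"ax":0,"ay":0,"az":0,"dx":4.6,"dy":-0.6,"dz":1.9,"fingers":0},{"ax":0,"ay":0,"az":0,"dx":11,"dy":-1.4,"dz":4.5,"fingers":0},{"ax":0,"ay":0,"az":0,"dx":16.6,"dy":-2.1,"dz":6.8,"fingers":0},{"ax":0,"ay":0,"az":0,"dx":16.6,"dy":-2.1,"dz":6.8,"fingers":0},{"ax":0,"ay":0,"az":0,"dx":24.4,"dy":3.5,"dz":-10.7,"fingers":0},{"ax":0,"ay":0,"az":0,"dx":36.3,"dy":11.9,"dz":-37,"fingers":0},{"ax":0,"ay":0,"az":0,"dx":48.1,"dy":20.3,"dz":-63.3,"fingers":0},{"ax":0,"ay":0,"az":0,"dx":48.1,"dy":20.3,"dz":-63.3,"fingers":0}]'
python3 - <<'E'
from sil import *
a,g=grab(4);snap('side','s10.png');snap('top','t10.png')
p0,R0,o=cur();print(p0,o['force'].round(1),o['clock'],o['joint_pos'].round(0))
for z in(.235,.237,.239): print(sil(a,g,z)[0],sil(a,g,z,.225,.13)[0])
print(np.round(cone(a,g)[:2],4))
E
```

```text
clock: 14.65
tool_pos: [0.5281, 0.0556, 0.1984]
orientation: [162.9, 66.8, 172.8]
force: [0.6, -0.1, 0.3]
opening: 0.0001
[0.5307403  0.05475515 0.19814709] [ 1.3 -0.5 -0.9] 14.95 [ -29.   -1.  -49. -114.  -41.   41.]
0.23798111549411366 0.23798111549411366
0.23742452813603324 0.23827358440809973
0.23773044483239048 0.23773044483239048
[[6.33938e+01 2.39000e-01 0.00000e+00]
 [6.35251e+01 2.39000e-01 1.00000e-03]]
```

View pics/s10.png

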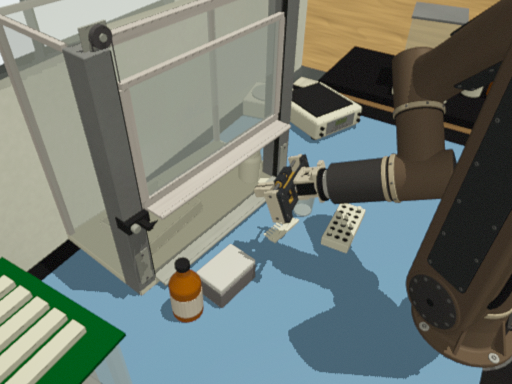

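View pics/t10.png

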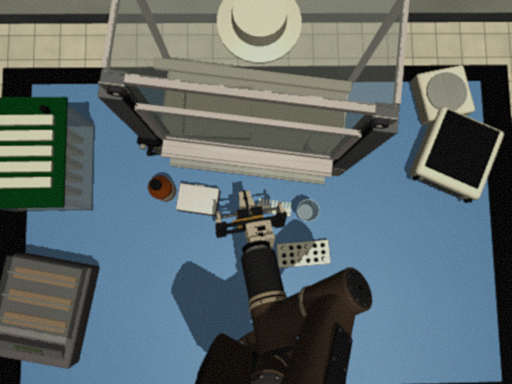

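The side view shows the lip's left end at about (163,217) beside the pointer tip at (157,219). The hand is clear at (265,190) and forces are near zero. In the top view the bottle, tip box, beaker and rack look unmoved. The comb is partly hidden behind the gripper, but its visible end is where it was. Handing in.

```bash
python3 -c "
from plant import *
print(close_job())"
```

```text
the job is handed in; nothing more can be done
None
```

I pushed the window up from beneath the middle of its lip with the shut fingertips until the nose was level with the pointer. Then I lowered the hand, backed it about 8 cm clear, and handed the job in at about 15 s of the 35 s.

**Height:** with the hand away, the nose measures about 238 mm above the bench and the pointer tip about 239 mm. That is roughly 1 mm low, or equal within the measuring error of about 1 mm. The nose had not moved after I let go.

**Force:** readings during the push stayed at about 5 N or less, and after withdrawal they were at noise level.

**Disagreement between checks:** my first reading of the lip's edge put the nose 3–4 mm too high because the shaded underside of the nose misled it. I corrected it from the averaged edge profile, and an end-cap overlay agreed. Finger-contact geometry agreed less well: it put the nose 1–2 mm lower still, at about 236 mm. The final height rests on the corrected reading.

**Surroundings:** the bottle, tip box, beaker and tube rack stood where they were in the last pictures. The gel comb was partly hidden behind the gripper in the last top view, but its visible end was in place. I did not check the tray or the jar separately; the arm never went near them.

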